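# Laser-mark a batch of pens on the V-rest carriage

## Robot

A 6-joint arm with a two-finger parallel gripper is mounted at the origin on the work surface. World frame = base frame: x ahead of the robot, y to its left, z up, the work surface at z = 0. Lengths are in m, angles in rad, forces in N, time in s.
With the tool pointing down it reaches from about 0.35 to 0.975 m from the base axis. Payload 4.9 kg.
Tool frame: the origin (TCP) lies at the very end of the fingers, on their centre line; the grasp point (between the pads) lies 19 mm behind it; z points along the fingers, y is the line along which they close (so a half turn about z gives the same grasp; the last joint's range is limited). The gripper opens to 85 mm and grips with 20 to 120 N. Pads are 22 mm wide; open, the fingers measure 114 mm over their backs; the gripper's body (76 mm by 85 mm) begins 54 mm behind the grasp point. The pads swing forward as they close: fully open they stand 13 mm farther back than shut.
Start: joints at [-1.232, 0.053, 1.613, -0, 1.476, -0.119], TCP at [0.276, -0.561, 0.231] pointing down, gripper open.
Joint ranges: [-3.01, 3.01], [-1.01, 2.22], [0.06, 2.58], [-1.02, 4.17], [0.09, 2.62], [-3.14, 3.14]. Speed limits (rad/s): [2.57, 2.57, 3.14, 3.14, 3.14, 3.14].

## Interface

Orientations are given as a unit quaternion [w, x, y, z].
In Python, from plant import manip gives the robot as it stands.
- The arm moves only by the tool send_rows, never from a script. Its argument "increments" is a list of rows, each an object of numbers: "claw": the closure, from -1 (fully open) to 1 (shut); "dx", "dy", "dz": the shift along the tool's x, y, z in units of 0.5 m (1.0 is 0.5 m); "yaw": the turn about the tool's z in units of 1.5 rad (1.0 is 1.5 rad). A call has 1 to 20 rows; each row is the pose to reach, as a shift and turn from the pose commanded when the call began, along the tool's axes at that moment; what a row does not reach only later rows make up. A row lasts 1/8 s, in which the tool goes at most 62.5 mm and 10.7 degrees, less where a joint would pass 70% of its speed; a pose out of reach is approached as far as the arm can. A call with a number of a shift or a turn outside -1 to 1 is refused whole. A call with a gripper value outside its range is refused whole. The fingers move at their own pace and stop on an object; the grip force is fixed at half the most. Time passes only in rows, so rows that repeat a pose let the fingers close. It gives the time, the measured TCP pose, the force, the opening and the grip force at its end, in the units of the state.
- manip.state(): the state, without advancing time (a new reading comes with each control period).
- manip.grab_frame(name): name is "scene" or "top"; returns the picture (400x640x3 uint8, red, green, blue); there is no depth.
- manip.camera_params(name): a dict with "camera_matrix" (3x3 intrinsics, pixels), "extrinsics" (4x4, takes a point from world to camera coordinates). Camera axes: x right, y down, z forward; pixel columns grow to the right and rows downward; lengths in m; the calibration is good to about 2 mm. A picture is of the moment at which its call begins. camera_params takes no time and is no camera call.
- manip.job_done(): hands the job in; it is judged then, once.
The state is a dict: "time": time; "joint_pos": joint angles; "joint_vel": joint speeds; "joint_efforts": joint torques, N m; "tool_pos": TCP position; "tool_rot": TCP orientation; "contact_force": force on the tool from outside, world axes, zero at the start; "ft_torque": the same for the moment, N m; "gripper_width": opening from 0.0 (shut) to 1.0 (fully open); "grasp_force": force on a finger pad.
Only numpy, scipy, OpenCV 4.12 (cv2) and the standard library are available. Lean on these libraries where they do the work, as an engineer would, in place of code of your own. Each camera call takes 0.05 s, during which the arm holds its last target. There are 200 camera calls.

## Task

Draw the carriage all the way out to the loading end and lay every pen on its raised V-rests, one pen to a pair of rests, with the tail (clip end) up against the steel stop plate. Then slide the carriage under the laser until it clicks home in its detent, press the green start button, let go of it and leave the carriage clicked in for at least three seconds while it marks; then draw it all the way back out. Finish by laying all the pens fully inside the green foam-lined tray, without disturbing the loupe, the tweezers or the bangle, and never press start while the carriage is not clicked in.

Things in the scene. Friction and masses are not known exactly. Their poses are not given: they have to be found in the camera images.
- pen_black: Black brass-trimmed pen, 140 mm long, 35 g; straight eight-sided metal barrel, 11 mm across flats. Origin on the axis at mid-length (near the centre of mass); own x axis runs to the tail (clip end) at x = +70 mm; tip at x = -70 mm. Clip: 4 mm wide, at x = +38 to +65 mm, out to 9.4 mm from the axis on the +z side. Starts flat on the grey pad, clip up, tail away from the robot; may be absent.
- pen_red: Dark red steel-trimmed pen, 140 mm long, 35 g; straight eight-sided metal barrel, 11 mm across flats. Origin on the axis at mid-length (near the centre of mass); own x axis runs to the tail (clip end) at x = +70 mm; tip at x = -70 mm. Clip: 4 mm wide, at x = +38 to +65 mm, out to 9.4 mm from the axis on the +z side. Starts flat on the grey pad, clip up, tail away from the robot; may be absent.
- pen_silver: Silver brass-trimmed pen, 140 mm long, 35 g; straight eight-sided metal barrel, 11 mm across flats. Origin on the axis at mid-length (near the centre of mass); own x axis runs to the tail (clip end) at x = +70 mm; tip at x = -70 mm. Clip: 4 mm wide, at x = +38 to +65 mm, out to 9.4 mm from the axis on the +z side. Starts flat on the grey pad, clip up, tail away from the robot; may be absent.
- tail_pen_black (a point): End of the tail button of pen_black, 70 mm along +x from its origin.
- tail_pen_red (a point): End of the tail button of pen_red, 70 mm along +x from its origin.
- tail_pen_silver (a point): End of the tail button of pen_silver, 70 mm along +x from its origin.
- pad: Grey pad, fixed to the bench, 200 (x) x 150 (y) mm, 6 mm thick, on which the unmarked pens start lying roughly along its x axis, about 48 mm apart. Origin at the centre of its underside, on the bench.
- tray: Green shallow tray for the finished pens, fixed to the bench, 200 (x) x 150 (y) mm outside, walls 5 mm thick and 24 mm high above the bench; its yellow foam floor is 11 mm above the bench. Origin at the centre of its underside. Pens fit lying along x.
- machine: Laser marking machine, fixed. Origin on the bench below the middle rests when the carriage is at the loading end; x points away from the robot, across the slide; the carriage slides along -y to the laser. Base plate 12 mm thick, x -120 to +150, y -580 to +130 mm. Column at y = -500 mm; the laser head hangs over y below -175 mm, x within 53 mm, lens 500 mm above the bench, head from 545 to 665 mm.
- carriage (a joint): Travel of the carriage in m: 0 at the loading end (stop, clear of the laser), growing along the machine's -y to 0.220 under the laser (stop). About 2 N of friction; stays put. From about 0.203 a sprung brass roller at its far (+x) edge resists, crest at 0.212, about 7 N in all; beyond it the spring drives it to the stop and holds it: clicked home means above 0.216. Pulling out takes 7 N.
- handle (a point): Middle of the carriage's black bow handle: a round bar 12 mm thick along the machine's x axis, 84 mm long, on two end posts. 105 mm above the bench, 45 mm above the carriage plate, 130 mm to the +y side of rest1. Site axes are parallel to the machine's. Grip it from above, closing across y, between the posts, or push it along y.
- rest0 (a point): Where a pen's origin belongs on the left pair (handle side) of V-rests: pen x axis along this point's x axis, tail (+x) against the stop plate. Moves with the carriage; axes parallel to the machine's. 98 mm above the bench, 38 mm above the carriage plate. Pairs are 60 mm apart in y: open the gripper only part way beside a loaded neighbour.
- rest1 (a point): The same for the middle pair. Each pair is two narrow blue V-posts, 6 mm thick along x and 26 mm wide, centred at x = -28 and +28 mm from the point; the 90 degree V opens upward, 22 mm wide at its mouth, its bottom 8 mm below the point. Between the two posts is clear room for fingers down to the plate.
- rest2 (a point): The same for the right pair (laser side). The steel stop plate's face is at x = +70 mm from the rest points: it is 6 mm thick, runs across all three pairs and its top is 12 mm above the points. A light push of a few newtons is enough to feel it.
- start_top (a point): Centre of the top of the round green start button (28 mm across) on the grey console, 67 mm above the bench when it is up. A red mushroom stop button 60 mm beside it (console's +y) stands 4 mm higher and is not used.
- start (a joint): Travel of the green start button in m, pressed downward: 0 up, 0.006 fully down (about 5 N, springs back). Pressed means beyond 0.004.
- loupe: Steel loupe, 70 x 32 mm and 20 mm high, a bystander. Origin at the centre of its lens barrel's underside.
- tweezers: Steel tweezers lying flat, 120 mm long, a bystander. Origin at the middle of the underside.
- bangle: Brass bangle lying flat, 66 mm across, 10 mm high, a bystander. Origin at the centre of its underside.
Mind the look-alikes: they are no part of the job. Leave any turquoise look-alike of the pen_black alone. What is shaped like the pen_red but white is not meant.

How it is judged:
By the outcome, as a careful person would: the job done as asked, in the order asked, and still so for the second after the job is handed in, with the robot touching nothing.
Of pen_black, pen_red, pen_silver only 2 to 3 are there at a start; the rules pass over those that are not, and their reading is None.
At some moment in a run one of pen_black, pen_red, pen_silver may be knocked a few centimetres aside while the robot is not near it.
Once in a run the grip may slacken for a moment while it holds something.
It also fails if it takes over 210 s, if anything falls off the work surface, if the arm or the gripper's body presses on something with over 40 N, if the wrist force passes 120 N, or if a joint passes its speed limit or range.

## Working session

There is one attempt and no reset: what is moved stays moved. The work goes in short steps, Python scripts to look and compute and a tool call to move; the robot and the scene stay as the last step left them, time stands still between calls to the robot, and variables do not carry over. Pictures are saved under pics/ and viewed, at most 14 in all, crops included, and the job is handed in when it is done.

Besides the shell and the picture viewer there is one more tool, called after "Emit:" as name(argument=value, ...), one argument or row to a line, values as JSON. send_rows: Moves the arm, as the interface text tells. Shifts and turns lie within -1 to 1; 1 stands for 0.5 m of shift or 1.5 rad of turn. Its arguments: {"type":"object","properties":{"increments":{"type":"array","items":{"type":"object","properties":{"claw":{"type":"number"},"dx":{"type":"number"},"dy":{"type":"number"},"dz":{"type":"number"},"yaw":{"type":"number"}}}}},"required":["increments"]}

```bash
ls; mkdir -p pics; python3 - <<'E'
from plant import manip
import cv2,numpy as np
for n in("scene","top"):
    f=manip.grab_frame(n); cv2.imwrite(f"pics/{n}0.png",f[:,:,::-1])
    p=manip.camera_params(n); print(n,np.round(p["camera_matrix"],1).tolist(),np.round(p["extrinsics"],4).tolist())
print(manip.state())
E
```

```text
pics
scene [[395.1, 0.0, 316.7], [0.0, 395.1, 198.4], [0.0, 0.0, 1.0]] [[-0.3198, 0.9473, -0.018, 0.0351], [0.7107, 0.2273, -0.6657, -0.3566], [-0.6265, -0.2257, -0.746, 1.2662], [0.0, 0.0, 0.0, 1.0]]
top [[480.0, 0.0, 323.0], [0.0, 480.0, 195.7], [0.0, 0.0, 1.0]] [[0.0126, -0.9998, -0.0126, 0.1752], [-0.9985, -0.0119, -0.0538, 0.531], [0.0536, 0.0133, -0.9985, 1.2963], [0.0, 0.0, 0.0, 1.0]]
{'time': 0.1, 'joint_pos': array([-1.23200834e+00,  5.33146099e-02,  1.61417175e+00, -4.33104447e-06,
        1.47601754e+00, -1.19022840e-01]), 'joint_vel': array([-0.00185487, -0.00012114, -0.00345848,  0.00107702,  0.00198018,
        0.00102035]), 'joint_efforts': array([-1.20349696e-04, -3.94905567e+01, -3.71363425e+01, -1.22603697e-04,
        3.93167313e-03, -1.07085233e-05]), 'tool_pos': array([ 0.27603488, -0.5600993 ,  0.23016224]), 'tool_rot': array([-9.49619211e-04,  9.73914862e-01,  2.26911721e-01, -1.06937291e-04]), 'contact_force': array([ 0.63633903,  1.30015186, -0.68359084]), 'ft_torque': array([ 0.02686229, -0.04724911,  0.01785207]), 'grasp_force': 0.0, 'gripper_width': 0.9976702949186758}
```

View pics/scene0.png

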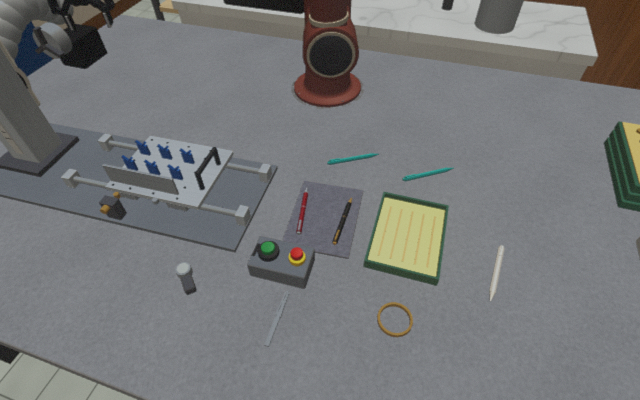

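View pics/top0.png

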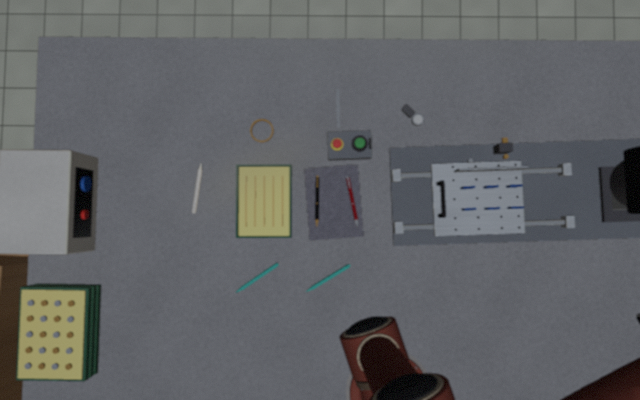

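Top view: the pens on the pad are black (317,200) and red (352,200); silver is absent. Look-alikes are two turquoise (258,278),(329,278) and one white (197,188). The tweezers (338,108) are thin silver, and not a pen. The carriage is part way in, with its handle at (440,198).

```bash
cat > h.py <<'E'
from plant import manip
import cv2,numpy as np
np.set_printoptions(precision=4,suppress=True)
C={n:manip.camera_params(n) for n in("scene","top")}
def ray(n,p):
    K=C[n]["camera_matrix"];E=np.array(C[n]["extrinsics"]);R=E[:3,:3]
    d=R.T@np.linalg.solve(K,[p[0],p[1],1.]);return -R.T@E[:3,3],d/np.linalg.norm(d)
def plane(n,p,z):
    o,d=ray(n,p);return o+d*(z-o[2])/d[2]
def tri(pt,ps):
    o1,d1=ray("top",pt);o2,d2=ray("scene",ps)
    s=np.linalg.lstsq(np.c_[d1,-d2],o2-o1,rcond=None)[0]
    a,b=o1+s[0]*d1,o2+s[1]*d2;return (a+b)/2,np.linalg.norm(a-b)
def px(n,P):
    E=np.array(C[n]["extrinsics"]);q=C[n]["camera_matrix"]@(E[:3,:3]@np.array(P)+E[:3,3]);return q[:2]/q[2]
def hsv(f):return cv2.cvtColor(f,cv2.COLOR_RGB2HSV)
def blobs(mask,box,amin=6):
    u0,v0,u1,v1=box;m=np.zeros_like(mask);m[v0:v1,u0:u1]=mask[v0:v1,u0:u1]
    n,l,s,c=cv2.connectedComponentsWithStats(m.astype(np.uint8),connectivity=8)
    return [(c[i],s[i],np.argwhere(l==i)[:,::-1]) for i in range(1,n) if s[i][4]>=amin]
def ends(pts):
    c=pts.mean(0);w,v=np.linalg.eigh(np.cov((pts-c).T));t=(pts-c)@v[:,1]
    return c+v[:,1]*(t.min()),c+v[:,1]*(t.max()),c
E
python3 - <<'E'
from h import *
F={n:manip.grab_frame(n) for n in C}
a=F["top"][95:245,230:540];b=F["scene"][125:275,80:390]
cv2.imwrite("pics/crop1.png",cv2.vconcat([cv2.resize(x,None,fx=2,fy=2,interpolation=cv2.INTER_CUBIC)[:,:,::-1] for x in(a,b)]) if 0 else cv2.resize(cv2.vconcat([a,b]),(620,600),interpolation=cv2.INTER_CUBIC)[:,:,::-1])
boxes={"top":{"green":(345,130,375,160),"blue":(432,160,530,240),"redpen":(340,165,365,230),"redstop":(325,130,350,160),"tray":(230,155,300,245)},
"scene":{"green":(250,235,285,265),"blue":(110,130,210,190),"redpen":(285,180,320,240),"redstop":(285,240,315,270),"tray":(360,190,455,285)}}
for n in C:
    H=hsv(F[n]).astype(int);h,s,v=H[...,0],H[...,1],H[...,2]
    M={"green":(abs(h-65)<20)&(s>130)&(v>50),"blue":(abs(h-112)<14)&(s>110),"redpen":((h<10)|(h>165))&(s>110),"redstop":((h<8)|(h>172))&(s>130),"tray":(abs(h-28)<10)&(s>50)&(v>150)}
    for k,bx in boxes[n].items():
        for c,st,p in blobs(M[k],bx): print(n,k,c,st.tolist(),*(ends(p)[:2] if k in("redpen",) else ()))
E
```

```text
scene green [267.2538 247.2846] [261, 242, 14, 12, 130]
scene blue [142.6538 147.4231] [136, 140, 14, 15, 104]
scene blue [164.51 151.83] [158, 145, 13, 14, 100]
scene blue [186.9038 156.1346] [180, 149, 14, 14, 104]
scene blue [129.2056 162.4393] [122, 155, 15, 15, 107]
scene blue [151.8738 167.2039] [145, 160, 15, 14, 103]
scene blue [175.0091 171.9818] [168, 165, 14, 14, 110]
scene redpen [302.8015 208.9389] [299, 192, 9, 40, 131] [305.2888 192.0425] [299.5635 230.9357]
scene redstop [296.3277 252.9244] [291, 247, 12, 13, 119]
scene tray [407.7276 236.2932] [368, 198, 77, 78, 4321]
top blue [514.5789 185.3684] [510, 185, 12, 2, 19]
top blue [467.     187.1667] [463, 187, 10, 2, 12]
top blue [490.1667 186.4444] [485, 186, 12, 2, 18]
top blue [517. 207.] [512, 207, 11, 1, 11]
top blue [468. 209.] [464, 209, 9, 1, 9]
top blue [492.5 208. ] [488, 208, 10, 1, 10]
top redpen [352.4804 203.1275] [348, 188, 10, 31, 102] [349.4155 187.9163] [355.4975 218.1013]
top redstop [336.6038 142.7736] [333, 139, 8, 8, 53]
top tray [263.7896 201.3297] [240, 168, 48, 67, 3094]
```

View pics/crop1.png

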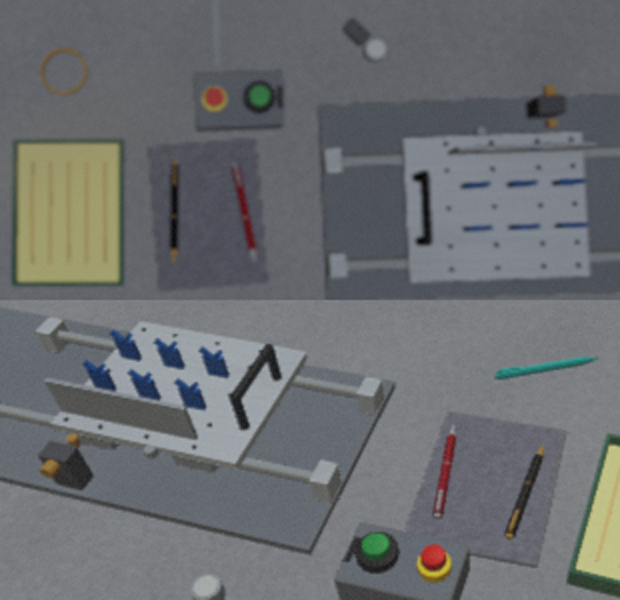

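Crop: red pen (top) tail (347,176.5), tip (358,226); black tail (318,175.5), tip (317,226). Both tails point away from the robot. The handle bar runs from (440.5,182.5) to (442,216). The choice is confirmed, so I'll triangulate it.

```bash
python3 - <<'E'
from h import *
for k,t,s in [("redtail",(347.3,177),(298,232.5)),("redtip",(358,225.5),(307,189)),("blktail",(318,175.8),(335,242.5)),("blktip",(317,226),(351.5,198)),
 ("h+",(440.5,183),(200,176)),("h-",(442,215.5),(215,149.5)),
 ("start",(230+260/2,95+96/2),(267.25,245.8)),("stop",(336.6,142.8),(296.3,252.4)),("tray",(263.8,201.3),(407.7,236.3)),
 ("b0f",(467,187.2),(175,172)),("b1f",(490.2,186.4),(151.9,167.2)),("b2f",(514.6,185.4),(129.2,162.4)),
 ("b0n",(468,209),(186.9,156.1)),("b1n",(492.5,208),(164.5,151.8)),("b2n",(517,207),(142.6,147.4)),
 ("base+",(230+319/2,95+106/2),(80+311/2,125+249/2)),]:
    print(k,*tri(t,s))
for k,p in [("base far",(390,148)),("base near",(391.5,244.5))]:print(k,plane("top",p,.012))
f=manip.grab_frame("top");g=cv2.cvtColor(f,cv2.COLOR_RGB2GRAY).astype(int)
H=hsv(f).astype(int);m=(g<70)
for c,s,p in blobs(m,(434,175,450,222),15):print("handle",c,s,ends(p)[:2],plane("top",c,.109))
E
```

```text
redtail [0.581  0.1158 0.0117] 0.00028561894355939117
redtip [0.4478 0.087  0.0065] 0.004431204919116315
blktail [0.5827 0.1986 0.0123] 0.005112910236036121
blktip [0.4454 0.1987 0.0091] 0.003241974393921983
h+ [ 0.5599 -0.1189  0.0957] 0.002182657664306878
h- [ 0.4776 -0.1226  0.1029] 0.0013068770713648228
start [0.6665 0.0854 0.0642] 0.0009970541372886362
stop [0.6658 0.1471 0.0684] 0.00047907843688593235
tray [0.5118 0.3454 0.0041] 0.0009640498951414466
b0f [ 0.5517 -0.1922  0.0785] 0.0003183424866071055
b1f [ 0.5545 -0.2521  0.0789] 0.0001368952264258434
b2f [ 0.5572 -0.314   0.0791] 0.002179769048024235
b0n [ 0.4953 -0.1949  0.078 ] 2.3359100516886238e-05
b1n [ 0.498  -0.2571  0.0773] 0.002621140377238037
b2n [ 0.5006 -0.3191  0.0775] 0.004964668362279077
base+ [0.6623 0.0015 0.0076] 0.003356116564836965
base far [ 0.6624 -0.0009  0.012 ]
base near [ 0.3981 -0.0063  0.012 ]
handle [442.0993 198.4305] [437 181   9  36 151] (array([441.235, 180.939]), array([442.9701, 216.0509])) [ 0.5203 -0.1208  0.109 ]
```

```bash
cat >> h.py <<'E'
from scipy.spatial.transform import Rotation as Ro
def rot():
    w,x,y,z=manip.state()["tool_rot"];return Ro.from_quat([x,y,z,w])
def to(*T):
    "targets (x,y,z,yawdeg of tool x) -> units dx,dy,dz,yaw"
    s=manip.state();R=rot().as_matrix();y0=np.degrees(np.arctan2(R[1,0],R[0,0]))
    print("t",round(s["time"],2),"pos",s["tool_pos"],"yaw",round(y0,2),"F",s["contact_force"],"w",round(s["gripper_width"]*85,1),"g",s["grasp_force"])
    for t in T:
        d=R.T@(np.array(t[:3])-s["tool_pos"])/.5;print(t,"->",np.round(d,4),"yaw",round(-np.radians(t[3]-y0)/1.5,4))
E
python3 -c "
from h import *
to((.38,-.2,.22,2.4),(.5195,-.121,.2,2.4),(.5195,-.121,.086,2.4))"
```

```text
t 0.25 pos [ 0.2761 -0.5603  0.2307] yaw 26.23 F [-0.4072 -0.1723  0.5931] w 84.8 g 0.0
(0.38, -0.2, 0.22, 2.4) -> [ 0.5049 -0.5546  0.022 ] yaw 0.2773
(0.5195, -0.121, 0.2, 2.4) -> [ 0.825  -0.573   0.0621] yaw 0.2773
(0.5195, -0.121, 0.086, 2.4) -> [ 0.8249 -0.5728  0.2901] yaw 0.2773
```

Emit:
send_rows(
  increments=[
    {"dx": 0.505,"dy": -0.555,"dz": 0.022,"yaw": 0.277,"claw": 0},
    {"dx": 0.505,"dy": -0.555,"dz": 0.022,"yaw": 0.277,"claw": 0},
    {"dx": 0.505,"dy": -0.555,"dz": 0.022,"yaw": 0.277,"claw": 0},
    {"dx": 0.505,"dy": -0.555,"dz": 0.022,"yaw": 0.277,"claw": 0},
    {"dx": 0.505,"dy": -0.555,"dz": 0.022,"yaw": 0.277,"claw": 0},
    {"dx": 0.505,"dy": -0.555,"dz": 0.022,"yaw": 0.277,"claw": 0},
    {"dx": 0.505,"dy": -0.555,"dz": 0.022,"yaw": 0.277,"claw": 0},
    {"dx": 0.825,"dy": -0.573,"dz": 0.062,"yaw": 0.277,"claw": 0},
    {"dx": 0.825,"dy": -0.573,"dz": 0.062,"yaw": 0.277,"claw": 0},
    {"dx": 0.825,"dy": -0.573,"dz": 0.062,"yaw": 0.277,"claw": 0},
    {"dx": 0.825,"dy": -0.573,"dz": 0.062,"yaw": 0.277,"claw": 0},
    {"dx": 0.825,"dy": -0.573,"dz": 0.062,"yaw": 0.277,"claw": 0},
    {"dx": 0.825,"dy": -0.573,"dz": 0.062,"yaw": 0.277,"claw": 0},
  ],
)

```text
time: 1.88
tool_pos: [0.519, -0.1223, 0.2005]
tool_rot: [0.0, 1.0, 0.02, 0.0]
contact_force: [0.5, 0.5, 0.2]
gripper_width: 0.5
grasp_force: 0.0
```

```bash
python3 -c "
from h import *
to((.5195,-.121,.086,2.4))
f=manip.grab_frame('scene')[90:240,80:320];g=manip.grab_frame('top')[150:250,380:540]
cv2.imwrite('pics/c2.png',cv2.vconcat([cv2.resize(f,(480,300))[:,:,::-1],cv2.resize(g,(480,300))[:,:,::-1]]))"
```

```text
t 1.88 pos [ 0.519  -0.1223  0.2005] yaw 2.32 F [0.496  0.5445 0.2136] w 42.5 g 0.0
(0.5195, -0.121, 0.086, 2.4) -> [ 0.0011 -0.0027  0.2291] yaw -0.0009
```

View pics/c2.png

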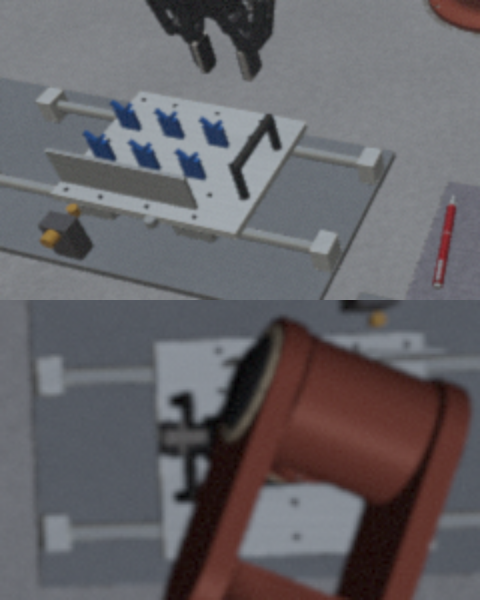

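The fingers straddle the handle in both views (scene crop bar (255,155); top crop bar and gripper at (185,440)). I'll go down and close.

Emit:
send_rows(
  increments=[
    {"dx": 0.001,"dy": -0.003,"dz": 0.12,"claw": 0},
    {"dx": 0.001,"dy": -0.003,"dz": 0.2,"claw": 0},
    {"dx": 0.001,"dy": -0.003,"dz": 0.229,"claw": 0},
    {"dx": 0.001,"dy": -0.003,"dz": 0.229,"claw": 0},
    {"dx": 0.001,"dy": -0.003,"dz": 0.229,"claw": 1},
    {"dx": 0.001,"dy": -0.003,"dz": 0.229,"claw": 1},
    {"dx": 0.001,"dy": -0.003,"dz": 0.229,"claw": 1},
    {"dx": 0.001,"dy": -0.003,"dz": 0.229,"claw": 1},
    {"dx": 0.001,"dy": -0.003,"dz": 0.229,"claw": 1},
    {"dx": 0.001,"dy": -0.003,"dz": 0.229,"claw": 1},
  ],
)

```text
invalid input
```

```bash
python3 -c "
from h import *
s=manip.state()['tool_pos'];a=np.radians(2.4)
u=np.array([-np.sin(a),np.cos(a),0])
to(*[tuple(s+u*d)+(2.4,) for d in (.105,.125)])"
```

```text
t 1.98 pos [ 0.5191 -0.1221  0.2007] yaw 2.34 F [-0.0385 -0.4725  0.1723] w 42.0 g 0.0
(np.float64(0.5147155132230621), np.float64(-0.01722602188625333), np.float64(0.20067639000957843), 2.4) -> [-0.0002 -0.21   -0.0001] yaw -0.0007
(np.float64(0.5138780001484781), np.float64(0.0027564347157238434), np.float64(0.20067639000957843), 2.4) -> [-0.0003 -0.25   -0.0001] yaw -0.0007
```

Emit:
send_rows(
  increments=[
    {"dx": 0.001,"dy": -0.003,"dz": 0.12,"yaw": 0,"claw": 0},
    {"dx": 0.001,"dy": -0.003,"dz": 0.2,"yaw": 0,"claw": 0},
    {"dx": 0.001,"dy": -0.003,"dz": 0.229,"yaw": 0,"claw": 0},
    {"dx": 0.001,"dy": -0.003,"dz": 0.229,"yaw": 0,"claw": 0},
    {"dx": 0.001,"dy": -0.003,"dz": 0.229,"yaw": 0,"claw": 1},
    {"dx": 0.001,"dy": -0.003,"dz": 0.229,"yaw": 0,"claw": 1},
    {"dx": 0.001,"dy": -0.003,"dz": 0.229,"yaw": 0,"claw": 1},
    {"dx": 0.001,"dy": -0.003,"dz": 0.229,"yaw": 0,"claw": 1},
    {"dx": 0.001,"dy": -0.003,"dz": 0.229,"yaw": 0,"claw": 1},
    {"dx": 0.001,"dy": -0.003,"dz": 0.229,"yaw": 0,"claw": 1},
  ],
)

```text
time: 3.22
tool_pos: [0.5216, -0.1206, 0.0884]
tool_rot: [0.001, 1.0, 0.021, 0.002]
contact_force: [-0.3, -0.1, 6.4]
gripper_width: 0.117
grasp_force: 58.6
```

Emit:
send_rows(
  increments=[
    {"dx": 0,"dy": -0.03,"dz": 0,"yaw": 0,"claw": 1},
    {"dx": 0,"dy": -0.07,"dz": 0,"yaw": 0,"claw": 1},
    {"dx": 0,"dy": -0.11,"dz": 0,"yaw": 0,"claw": 1},
    {"dx": 0,"dy": -0.15,"dz": 0,"yaw": 0,"claw": 1},
    {"dx": 0,"dy": -0.18,"dz": 0,"yaw": 0,"claw": 1},
    {"dx": 0,"dy": -0.2,"dz": 0,"yaw": 0,"claw": 1},
    {"dx": 0,"dy": -0.21,"dz": 0,"yaw": 0,"claw": 1},
    {"dx": 0,"dy": -0.21,"dz": 0,"yaw": 0,"claw": 1},
  ],
)

```text
time: 4.22
tool_pos: [0.5167, -0.0147, 0.0883]
tool_rot: [0.0, 1.0, 0.021, 0.001]
contact_force: [-3.6, 1.3, 8.8]
gripper_width: 0.118
grasp_force: 59.5
```

Emit:
send_rows(
  increments=[
    {"dx": 0,"dy": -0.008,"dz": 0,"yaw": 0,"claw": 1},
    {"dx": 0,"dy": -0.014,"dz": 0,"yaw": 0,"claw": 1},
    {"dx": 0,"dy": -0.014,"dz": 0,"yaw": 0,"claw": 1},
  ],
)

```text
time: 4.6
tool_pos: [0.5164, -0.0082, 0.0883]
tool_rot: [0.001, 1.0, 0.021, 0.001]
contact_force: [-3.6, -0.3, 9.3]
gripper_width: 0.114
grasp_force: 59.5
```

Emit:
send_rows(
  increments=[
    {"dx": 0,"dy": -0.006,"dz": 0,"yaw": 0,"claw": 1},
    {"dx": 0,"dy": -0.006,"dz": 0,"yaw": 0,"claw": 1},
  ],
)

```text
time: 4.85
tool_pos: [0.5163, -0.0053, 0.0883]
tool_rot: [0.001, 1.0, 0.021, 0.001]
contact_force: [-3.2, -1.1, 8.9]
gripper_width: 0.114
grasp_force: 59.5
```

Emit:
send_rows(
  increments=[
    {"dx": 0,"dy": -0.006,"dz": 0,"yaw": 0,"claw": 1},
    {"dx": 0,"dy": -0.006,"dz": 0,"yaw": 0,"claw": 1},
  ],
)

```text
time: 5.1
tool_pos: [0.5162, -0.0034, 0.0883]
tool_rot: [0.002, 1.0, 0.021, 0.001]
contact_force: [-3.8, -5.2, 8.6]
gripper_width: 0.116
grasp_force: 59.5
```

Emit:
send_rows(
  increments=[
    {"dx": 0,"dy": -0.006,"dz": 0,"yaw": 0,"claw": 1},
    {"dx": 0,"dy": -0.006,"dz": 0,"yaw": 0,"claw": 1},
  ],
)

```text
time: 5.35
tool_pos: [0.5162, -0.0033, 0.0883]
tool_rot: [0.005, 1.0, 0.022, 0.001]
contact_force: [-4.1, -14.8, 7.4]
gripper_width: 0.114
grasp_force: 59.5
```

Emit:
send_rows(
  increments=[
    {"dx": 0,"dy": -0.005,"dz": 0,"yaw": 0,"claw": 1},
    {"dx": 0,"dy": -0.005,"dz": 0,"yaw": 0,"claw": 1},
  ],
)

```text
time: 5.6
tool_pos: [0.5162, -0.0033, 0.0883]
tool_rot: [0.008, 1.0, 0.022, 0.001]
contact_force: [-3.2, -24.5, 5.5]
gripper_width: 0.111
grasp_force: 59.5
```

Emit:
send_rows(
  increments=[
    {"dx": 0,"dy": 0.012,"dz": 0,"yaw": 0,"claw": 1},
    {"dx": 0,"dy": 0.014,"dz": 0,"yaw": 0,"claw": 0},
    {"dx": 0,"dy": 0.014,"dz": 0,"yaw": 0,"claw": 0},
    {"dx": 0,"dy": 0.014,"dz": 0,"yaw": 0,"claw": 0},
    {"dx": 0,"dy": 0.014,"dz": -0.1,"yaw": 0,"claw": 0},
    {"dx": 0,"dy": 0.014,"dz": -0.2,"yaw": 0,"claw": 0},
    {"dx": 0,"dy": -0.1,"dz": -0.24,"yaw": 0,"claw": 0},
    {"dx": 0,"dy": -0.2,"dz": -0.24,"yaw": 0,"claw": 0},
    {"dx": 0,"dy": -0.4,"dz": -0.24,"yaw": 0,"claw": 0},
    {"dx": -0.1,"dy": -0.6,"dz": -0.24,"yaw": 0,"claw": 0},
    {"dx": -0.2,"dy": -0.7,"dz": -0.24,"yaw": 0,"claw": 0},
    {"dx": -0.2,"dy": -0.7,"dz": -0.24,"yaw": 0,"claw": 0},
    {"dx": -0.2,"dy": -0.7,"dz": -0.24,"yaw": 0,"claw": 0},
  ],
)

```text
time: 7.22
tool_pos: [0.3978, 0.3515, 0.2055]
tool_rot: [-0.0, 1.0, 0.023, -0.0]
contact_force: [0.2, -0.5, -1.0]
gripper_width: 0.497
grasp_force: 0.0
```

```bash
python3 - <<'E'
from h import *
to()
F={n:manip.grab_frame(n) for n in C}
a=F["top"][120:260,280:500];b=F["scene"][110:250,130:350]
cv2.imwrite("pics/c3.png",cv2.resize(cv2.vconcat([a,b]),None,fx=2.1,fy=2.1,interpolation=cv2.INTER_CUBIC)[:,:,::-1])
B={}
for n,bx in (("top",(385,160,500,240)),("scene",(140,130,290,230))):
    H=hsv(F[n]).astype(int);h,s,v=H[...,0],H[...,1],H[...,2]
    m=(abs(h-112)<14)&(s>(90 if n=="top" else 110))
    B[n]=[(c,st.tolist()) for c,st,p in blobs(m,bx)]
    for c,st in B[n]:print(n,c,st)
E
```

```text
t 7.22 pos [0.3978 0.3515 0.2055] yaw 2.65 F [ 0.2458 -0.5183 -1.0005] w 42.2 g 0.0
top [445.7143 187.5238] [440, 187, 12, 2, 21]
top [469.     187.0556] [464, 186, 11, 3, 18]
top [422.  188.5] [417, 188, 11, 2, 20]
top [446.6667 209.4444] [442, 209, 11, 2, 18]
top [470.2105 208.5263] [465, 208, 11, 2, 19]
top [423.     210.3333] [419, 210, 10, 2, 15]
scene [185.5818 155.8091] [179, 148, 14, 15, 110]
scene [208.7547 160.2453] [203, 153, 12, 15, 106]
scene [232.2091 164.6545] [226, 158, 13, 14, 110]
scene [173.693  171.3246] [167, 164, 14, 15, 114]
scene [197.5607 176.3178] [191, 169, 14, 14, 107]
scene [221.9483 181.5862] [215, 174, 14, 15, 116]
```

View pics/c3.png

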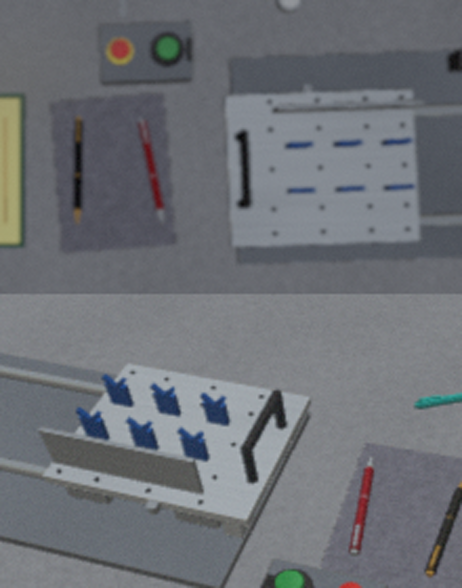

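Carriage fully out: posts at top (422,188)..(470,208), the pens unchanged on the pad (red crop (151,170), black (78,170)).

```bash
python3 - <<'E'
from h import *
T=[[(422,188.5),(423,210.3)],[(445.7,187.5),(446.7,209.4)],[(469,187.05),(470.2,208.5)]]
S=[[(221.9,181.6),(232.2,164.65)],[(197.6,176.3),(208.75,160.25)],[(173.7,171.3),(185.6,155.8)]]
for i in range(3):
    P=[plane("top",p,.095) for p in T[i]];Q=[tri(a,b)[0] for a,b in zip(T[i],S[i])]
    print(i,"plane",np.mean(P,0),"tri",np.mean(Q,0))
for n,t,p in (("red",(347.2,176.6),(357.6,225.4)),("blk",(318,175.6),(317,226))):
    a,b=plane("top",t,.0115),plane("top",p,.0115);d=a-b
    print(n,a,b,"len",np.linalg.norm(d),"mid",(a+b)/2,"yaw",np.degrees(np.arctan2(d[1],d[0])))
F=manip.grab_frame("top");H=hsv(F).astype(int)
m=((H[...,0]<10)|(H[...,0]>165))&(H[...,1]>100);c,s,p=blobs(m,(340,165,365,232))[0];e=ends(p)
A,B=plane("top",e[0],.0115),plane("top",e[1],.0115);print("redmask",A,B)
g=F.max(2);k=(g<50);c,s,p=max(blobs(k,(306,165,332,232)),key=lambda q:q[1][4]);e=ends(p)
A,B=plane("top",e[0],.0115),plane("top",e[1],.0115);print("blkmask",s,A,B)
to((.514,.101,.15,12),(.514,.101,.012,12))
E
```

```text
0 plane [ 0.518  -0.0741  0.095 ] tri [ 0.5184 -0.0766  0.0787]
1 plane [ 0.5211 -0.1346  0.095 ] tri [ 0.5213 -0.1373  0.079 ]
2 plane [ 0.5236 -0.1942  0.095 ] tri [ 0.5238 -0.1979  0.079 ]
red [0.5821 0.1159 0.0115] [0.4488 0.0863 0.0115] len 0.13660005024390073 mid [0.5155 0.1011 0.0115] yaw 12.549823495825386
blk [0.584  0.1961 0.0115] [0.4458 0.1971 0.0115] len 0.13822335413179895 mid [0.5149 0.1966 0.0115] yaw -0.38144764222225136
redmask [0.5516 0.1099 0.0115] [0.4681 0.0918 0.0115]
blkmask [315 204   4  15  52] [0.5061 0.1974 0.0115] [0.4674 0.1994 0.0115]
t 7.38 pos [0.3992 0.3499 0.2055] yaw 2.59 F [ 0.6495  0.5902 -0.3432] w 42.8 g 0.0
(0.514, 0.101, 0.15, 12) -> [0.2068 0.5076 0.1112] yaw -0.1094
(0.514, 0.101, 0.012, 12) -> [0.2068 0.5075 0.3872] yaw -0.1094
```

Emit:
send_rows(
  increments=[
    {"dx": 0.21,"dy": 0.508,"dz": 0.11,"yaw": -0.115,"claw": 0},
    {"dx": 0.21,"dy": 0.508,"dz": 0.11,"yaw": -0.115,"claw": 0},
    {"dx": 0.21,"dy": 0.508,"dz": 0.11,"yaw": -0.115,"claw": 0},
    {"dx": 0.21,"dy": 0.508,"dz": 0.11,"yaw": -0.115,"claw": 0},
    {"dx": 0.21,"dy": 0.508,"dz": 0.11,"yaw": -0.115,"claw": 0},
    {"dx": 0.21,"dy": 0.508,"dz": 0.11,"yaw": -0.115,"claw": 0},
    {"dx": 0.21,"dy": 0.508,"dz": 0.25,"yaw": -0.115,"claw": 0},
    {"dx": 0.21,"dy": 0.508,"dz": 0.32,"yaw": -0.115,"claw": 0},
    {"dx": 0.21,"dy": 0.508,"dz": 0.32,"yaw": -0.115,"claw": 0},
  ],
)

```text
time: 8.5
tool_pos: [0.5121, 0.0997, 0.0421]
tool_rot: [-0.0, 0.994, 0.107, -0.004]
contact_force: [-0.6, -0.6, 1.3]
gripper_width: 0.498
grasp_force: 0.0
```

```bash
python3 -c "
from h import *
to((.5155,.101,.008,12.5))
f=manip.grab_frame('scene')[130:250,250:410]
cv2.imwrite('pics/c4.png',cv2.resize(f,(640,480))[:,:,::-1])"
```

```text
t 8.5 pos [0.5121 0.0997 0.0421] yaw 12.32 F [-0.5844 -0.5972  1.2709] w 42.4 g 0.0
(0.5155, 0.101, 0.008, 12.5) -> [ 0.0078 -0.0009  0.0681] yaw -0.0021
```

View pics/c4.png

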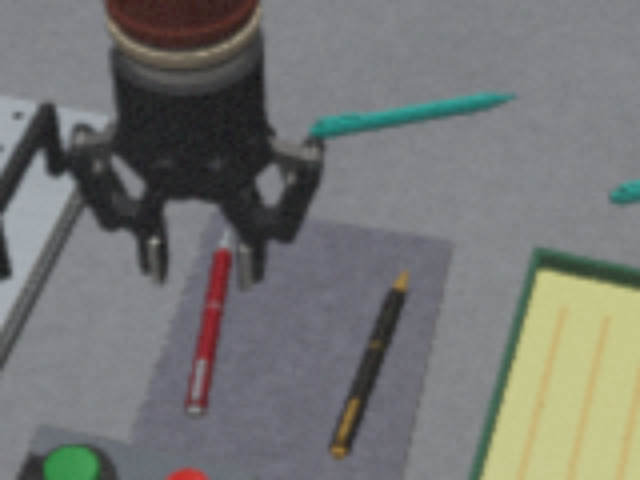

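The gripper straddles the red pen (crop (215,330)) and is clear of the others.

Emit:
send_rows(
  increments=[
    {"dx": 0.008,"dy": 0,"dz": 0.03,"yaw": 0,"claw": 0},
    {"dx": 0.008,"dy": 0,"dz": 0.055,"yaw": 0,"claw": 0},
    {"dx": 0.008,"dy": 0,"dz": 0.066,"yaw": 0,"claw": 0},
    {"dx": 0.008,"dy": 0,"dz": 0.066,"yaw": 0,"claw": 0},
    {"dx": 0.008,"dy": 0,"dz": 0.066,"yaw": 0,"claw": 0},
  ],
)

```text
time: 9.18
tool_pos: [0.52, 0.1006, 0.0132]
tool_rot: [0.0, 0.994, 0.107, 0.0]
contact_force: [-0.8, 0.3, -0.3]
gripper_width: 0.5
grasp_force: 0.0
```

```bash
python3 -c "
from h import *
to((.5155,.101,.008,12.5))"
```

```text
t 9.18 pos [0.52   0.1006 0.0132] yaw 12.31 F [-0.7896  0.3057 -0.3429] w 42.5 g 0.0
(0.5155, 0.101, 0.008, 12.5) -> [-0.0086 -0.0027  0.0104] yaw -0.0023
```

Emit:
send_rows(
  increments=[
    {"dx": -0.009,"dy": -0.001,"dz": 0.01,"yaw": 0,"claw": 0},
    {"dx": -0.009,"dy": -0.001,"dz": 0.01,"yaw": 0,"claw": 0},
    {"dx": -0.009,"dy": -0.001,"dz": 0.01,"yaw": 0,"claw": 1},
    {"dx": -0.009,"dy": -0.001,"dz": 0.01,"yaw": 0,"claw": 1},
    {"dx": -0.009,"dy": -0.001,"dz": 0.01,"yaw": 0,"claw": 1},
    {"dx": -0.009,"dy": -0.001,"dz": 0.01,"yaw": 0,"claw": 1},
    {"dx": -0.009,"dy": -0.001,"dz": 0.01,"yaw": 0,"claw": 1},
    {"dx": -0.009,"dy": -0.001,"dz": 0.01,"yaw": 0,"claw": 1},
  ],
)

```text
time: 10.18
tool_pos: [0.5155, 0.1001, 0.0081]
tool_rot: [0.0, 0.994, 0.107, 0.0]
contact_force: [-0.7, -0.1, 3.4]
gripper_width: 0.101
grasp_force: 58.9
```

```bash
python3 -c "
from h import *
to((.51,.101,.18,12.5),(.51,-.194,.18,2.5),(.51,-.194,.110,2.5))"
```

```text
t 10.18 pos [0.5155 0.1001 0.0081] yaw 12.31 F [-0.7387 -0.0646  3.3946] w 8.6 g 58.9189762249589
(0.51, 0.101, 0.18, 12.5) -> [-0.0102 -0.004  -0.3437] yaw -0.0022
(0.51, -0.194, 0.18, 2.5) -> [-0.136   0.5724 -0.3437] yaw 0.1141
(0.51, -0.194, 0.11, 2.5) -> [-0.1361  0.5724 -0.2037] yaw 0.1141
```

Emit:
send_rows(
  increments=[
    {"dx": 0,"dy": 0,"dz": -0.1,"yaw": 0,"claw": 1},
    {"dx": -0.01,"dy": 0,"dz": -0.22,"yaw": 0,"claw": 1},
    {"dx": -0.01,"dy": 0,"dz": -0.344,"yaw": 0,"claw": 1},
    {"dx": -0.01,"dy": 0,"dz": -0.344,"yaw": 0,"claw": 1},
    {"dx": -0.136,"dy": 0.572,"dz": -0.344,"yaw": 0.114,"claw": 1},
    {"dx": -0.136,"dy": 0.572,"dz": -0.344,"yaw": 0.114,"claw": 1},
    {"dx": -0.136,"dy": 0.572,"dz": -0.344,"yaw": 0.114,"claw": 1},
    {"dx": -0.136,"dy": 0.572,"dz": -0.344,"yaw": 0.114,"claw": 1},
    {"dx": -0.136,"dy": 0.572,"dz": -0.344,"yaw": 0.114,"claw": 1},
    {"dx": -0.136,"dy": 0.572,"dz": -0.344,"yaw": 0.114,"claw": 1},
    {"dx": -0.136,"dy": 0.572,"dz": -0.344,"yaw": 0.114,"claw": 1},
    {"dx": -0.136,"dy": 0.572,"dz": -0.344,"yaw": 0.114,"claw": 1},
  ],
)

```text
time: 11.68
tool_pos: [0.5095, -0.1925, 0.1791]
tool_rot: [-0.0, 1.0, 0.023, -0.0]
contact_force: [0.2, -0.4, 0.1]
gripper_width: 0.106
grasp_force: 40.2
```

```bash
python3 -c "
from h import *
to((.511,-.194,.112,2.5),(.511,-.194,.0955,2.5))
f=manip.grab_frame('scene')[70:220,110:310];g=manip.grab_frame('top')[120:250,300:500]
cv2.imwrite('pics/c5.png',cv2.resize(cv2.vconcat([f,g]),(428,600))[:,:,::-1])"
```

```text
t 11.68 pos [ 0.5095 -0.1925  0.1791] yaw 2.6 F [ 0.1813 -0.4442  0.1019] w 9.1 g 40.162068139761686
(0.511, -0.194, 0.112, 2.5) -> [0.003  0.0032 0.1342] yaw 0.0011
(0.511, -0.194, 0.0955, 2.5) -> [0.003  0.0032 0.1672] yaw 0.0011
```

View pics/c5.png

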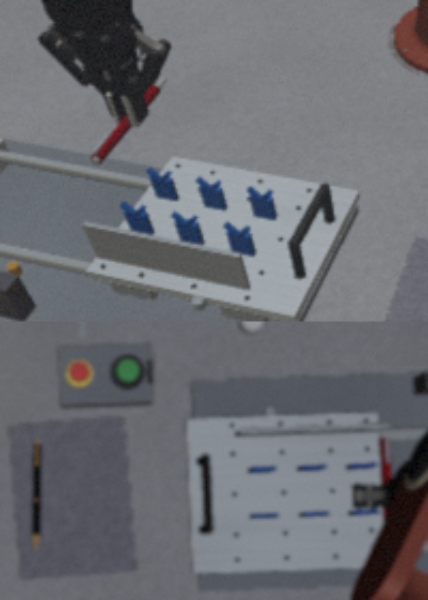

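The pen is held over rest2, tail toward the plate: scene tail at px ≈(154,145), tip (185,111), and top tail ≈(480,175.6). The grip reading dropped to 40 N, so I'll check for slip.

```bash
python3 - <<'E'
from h import *
print(tri((480,175.6),(154.4,144.8)))
s=manip.state();p=s['tool_pos'];R=rot().as_matrix()
q=p+R@np.array([0,0,-.0035]);print("axis pt",q,"pred tail px",px("scene",q+R[:,0]*.07),px("top",q+R[:,0]*.07),"tip",px("scene",q-R[:,0]*.07))
F=manip.grab_frame("scene");H=hsv(F).astype(int);m=((H[...,0]<10)|(H[...,0]>165))&(H[...,1]>110)
for c,st,pp in blobs(m,(140,95,200,160)):print(c,st,ends(pp)[:2])
print(manip.state()["grasp_force"])
to((.511,-.194,.112,2.5),(.511,-.194,.0955,2.5))
E
```

```text
(array([ 0.5728, -0.1957,  0.1761]), np.float64(0.00040404432518674016))
axis pt [ 0.5097 -0.1926  0.183 ] pred tail px [154.0928 144.9235] [478.3231 172.3659] tip [187.2282 105.8488]
[179.5349 113.2558] [176 109   8  10  43] (array([181.7398, 109.8324]), array([176.9252, 117.3077]))
[162.7912 133.5824] [155 124  16  20  91] (array([169.3427, 125.0283]), array([155.7343, 142.7965]))
61.63380146026611
t 11.82 pos [ 0.5098 -0.1928  0.1797] yaw 2.6 F [-0.7513  0.5544 -0.307 ] w 8.4 g 61.63380146026611
(0.511, -0.194, 0.112, 2.5) -> [0.0023 0.0025 0.1354] yaw 0.0012
(0.511, -0.194, 0.0955, 2.5) -> [0.0023 0.0025 0.1684] yaw 0.0012
```

Emit:
send_rows(
  increments=[
    {"dx": 0.002,"dy": 0.002,"dz": 0.07,"yaw": 0,"claw": 1},
    {"dx": 0.002,"dy": 0.002,"dz": 0.13,"yaw": 0,"claw": 1},
    {"dx": 0.002,"dy": 0.002,"dz": 0.15,"yaw": 0,"claw": 1},
    {"dx": 0.002,"dy": 0.002,"dz": 0.16,"yaw": 0,"claw": 1},
    {"dx": 0.002,"dy": 0.002,"dz": 0.166,"yaw": 0,"claw": 1},
    {"dx": 0.002,"dy": 0.002,"dz": 0.166,"yaw": 0,"claw": 1},
  ],
)

```text
time: 12.58
tool_pos: [0.5113, -0.195, 0.0977]
tool_rot: [0.0, 1.0, 0.022, 0.001]
contact_force: [0.3, -0.2, -0.8]
gripper_width: 0.098
grasp_force: 61.7
```

```bash
python3 -c "
from h import *
to((.523,-.194,.0955,2.5))"
```

```text
t 12.57 pos [ 0.5113 -0.195   0.0977] yaw 2.51 F [ 0.2956 -0.1576 -0.818 ] w 8.3 g 61.66151884943247
(0.523, -0.194, 0.0955, 2.5) -> [ 0.0234 -0.001   0.0045] yaw 0.0001
```

Down 2 mm and feel.

Emit:
send_rows(
  increments=[
    {"dx": 0,"dy": -0.002,"dz": 0.003,"yaw": 0,"claw": 1},
    {"dx": 0,"dy": -0.002,"dz": 0.005,"yaw": 0,"claw": 1},
    {"dx": 0,"dy": -0.002,"dz": 0.005,"yaw": 0,"claw": 1},
  ],
)

```text
time: 12.95
tool_pos: [0.511, -0.1941, 0.0948]
tool_rot: [0.0, 1.0, 0.022, 0.0]
contact_force: [0.1, -1.5, 1.8]
gripper_width: 0.099
grasp_force: 61.8
```

Emit:
send_rows(
  increments=[
    {"dx": 0.01,"dy": 0,"dz": 0,"yaw": 0,"claw": 1},
    {"dx": 0.016,"dy": 0,"dz": 0,"yaw": 0,"claw": 1},
    {"dx": 0.016,"dy": 0,"dz": 0,"yaw": 0,"claw": 1},
  ],
)

```text
time: 13.32
tool_pos: [0.5193, -0.1937, 0.0946]
tool_rot: [0.0, 1.0, 0.022, 0.0]
contact_force: [0.6, -2.4, 1.5]
gripper_width: 0.099
grasp_force: 61.9
```

Emit:
send_rows(
  increments=[
    {"dx": 0.004,"dy": 0,"dz": 0,"yaw": 0,"claw": 1},
    {"dx": 0.004,"dy": 0,"dz": 0,"yaw": 0,"claw": 1},
  ],
)

```text
time: 13.58
tool_pos: [0.5208, -0.1934, 0.0944]
tool_rot: [0.0, 1.0, 0.022, 0.0]
contact_force: [0.1, -2.2, 2.4]
gripper_width: 0.095
grasp_force: 61.9
```

Emit:
send_rows(
  increments=[
    {"dx": 0.004,"dy": 0,"dz": 0,"yaw": 0,"claw": 1},
    {"dx": 0.004,"dy": 0,"dz": 0,"yaw": 0,"claw": 1},
  ],
)

```text
time: 13.82
tool_pos: [0.5228, -0.1933, 0.0944]
tool_rot: [0.0, 1.0, 0.022, 0.0]
contact_force: [-1.0, -1.8, 2.9]
gripper_width: 0.099
grasp_force: 62.0
```

Emit:
send_rows(
  increments=[
    {"dx": 0.004,"dy": 0,"dz": 0,"yaw": 0,"claw": 1},
    {"dx": 0.004,"dy": 0,"dz": 0,"yaw": 0,"claw": 1},
  ],
)

```text
time: 14.08
tool_pos: [0.5237, -0.1932, 0.0943]
tool_rot: [-0.0, 1.0, 0.022, -0.002]
contact_force: [-6.2, -1.6, 4.8]
gripper_width: 0.095
grasp_force: 62.3
```

Emit:
send_rows(
  increments=[
    {"dx": 0.004,"dy": 0,"dz": 0,"yaw": 0,"claw": 1},
    {"dx": 0.004,"dy": 0,"dz": 0,"yaw": 0,"claw": 1},
  ],
)

```text
time: 14.32
tool_pos: [0.5239, -0.1932, 0.0942]
tool_rot: [-0.0, 1.0, 0.022, -0.004]
contact_force: [-12.5, -2.8, 9.7]
gripper_width: 0.103
grasp_force: 62.8
```

Emit:
send_rows(
  increments=[
    {"dx": -0.003,"dy": 0,"dz": -0.001,"yaw": 0,"claw": 1},
    {"dx": -0.003,"dy": 0,"dz": -0.001,"yaw": 0,"claw": 0.2},
    {"dx": -0.003,"dy": 0,"dz": -0.001,"yaw": 0,"claw": 0.2},
    {"dx": -0.003,"dy": 0,"dz": -0.001,"yaw": 0,"claw": 0.2},
    {"dx": -0.003,"dy": 0,"dz": -0.001,"yaw": 0,"claw": 0.2},
    {"dx": -0.003,"dy": 0,"dz": -0.08,"yaw": 0,"claw": 0.2},
    {"dx": -0.003,"dy": 0,"dz": -0.2,"yaw": 0,"claw": 0.2},
    {"dx": -0.003,"dy": 0,"dz": -0.22,"yaw": 0,"claw": 0},
    {"dx": -0.2,"dy": -0.6,"dz": -0.22,"yaw": 0,"claw": 0},
    {"dx": -0.2,"dy": -0.6,"dz": -0.22,"yaw": 0,"claw": 0},
    {"dx": -0.2,"dy": -0.6,"dz": -0.22,"yaw": 0,"claw": 0},
    {"dx": -0.2,"dy": -1.0,"dz": -0.22,"yaw": 0.03,"claw": 0},
    {"dx": -0.2,"dy": -1.0,"dz": -0.22,"yaw": 0.03,"claw": 0},
    {"dx": -0.2,"dy": -1.0,"dz": -0.22,"yaw": 0.03,"claw": 0},
    {"dx": -0.2,"dy": -1.0,"dz": -0.22,"yaw": 0.03,"claw": 0},
    {"dx": -0.2,"dy": -1.0,"dz": -0.22,"yaw": 0.03,"claw": 0},
    {"dx": -0.2,"dy": -1.0,"dz": -0.22,"yaw": 0.03,"claw": 0},
    {"dx": -0.2,"dy": -1.0,"dz": -0.22,"yaw": 0.03,"claw": 0},
  ],
)

```text
time: 16.58
tool_pos: [0.4044, 0.3022, 0.2035]
tool_rot: [0.001, 1.0, 0.0, -0.001]
contact_force: [-0.2, -0.9, -0.4]
gripper_width: 0.502
grasp_force: 0.0
```

```bash
python3 -c "
from h import *
F={n:manip.grab_frame(n) for n in C}
a=F['top'][130:250,300:500];b=F['scene'][120:260,150:383]
cv2.imwrite('pics/c6.png',cv2.vconcat([cv2.resize(a,(500,300)),cv2.resize(b,(500,300))])[:,:,::-1])
m=F['top'].max(2)<55
for c,s,p in blobs(m,(306,165,332,232),15):print(c,s,[plane('top',e,.0115) for e in ends(p)[:2]])
to((.515,.198,.1,-.4),(.515,.198,.008,-.4))"
```

```text
[316.757  203.8131] [315 187   4  32 107] [array([0.5526, 0.198 , 0.0115]), array([0.4675, 0.199 , 0.0115])]
t 16.68 pos [0.405  0.301  0.2038] yaw -0.13 F [-0.5171  0.4844 -0.2936] w 42.3 g 0.0
(0.515, 0.198, 0.1, -0.4) -> [0.2205 0.2053 0.2076] yaw 0.0031
(0.515, 0.198, 0.008, -0.4) -> [0.2206 0.2051 0.3916] yaw 0.0031
```

View pics/c6.png

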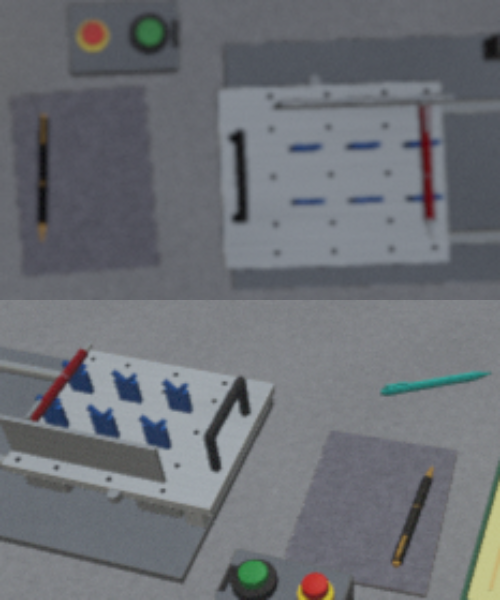

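The red pen lies in rest2 against the plate (top crop (428,160)); the black pen is still on the pad (43,178).

Emit:
send_rows(
  increments=[
    {"dx": 0.22,"dy": 0.204,"dz": 0.208,"yaw": 0.003,"claw": 0},
    {"dx": 0.22,"dy": 0.204,"dz": 0.208,"yaw": 0.003,"claw": 0},
    {"dx": 0.22,"dy": 0.204,"dz": 0.208,"yaw": 0.003,"claw": 0},
    {"dx": 0.22,"dy": 0.204,"dz": 0.208,"yaw": 0.003,"claw": 0},
    {"dx": 0.22,"dy": 0.204,"dz": 0.208,"yaw": 0.003,"claw": 0},
    {"dx": 0.22,"dy": 0.204,"dz": 0.3,"yaw": 0.003,"claw": 0},
    {"dx": 0.22,"dy": 0.204,"dz": 0.36,"yaw": 0.003,"claw": 0},
    {"dx": 0.22,"dy": 0.204,"dz": 0.385,"yaw": 0.003,"claw": 0},
    {"dx": 0.22,"dy": 0.204,"dz": 0.385,"yaw": 0.003,"claw": 0},
    {"dx": 0.22,"dy": 0.204,"dz": 0.385,"yaw": 0.003,"claw": 0},
  ],
)

```text
time: 17.92
tool_pos: [0.5162, 0.2005, 0.0138]
tool_rot: [-0.0, 1.0, -0.003, 0.002]
contact_force: [1.1, -0.2, -0.1]
gripper_width: 0.5
grasp_force: 0.0
```

```bash
python3 -c "
from h import *
to((.515,.1985,.008,-.4))"
```

```text
t 17.93 pos [0.5162 0.2005 0.0138] yaw -0.31 F [ 1.0679 -0.1754 -0.1319] w 42.5 g 0.0
(0.515, 0.1985, 0.008, -0.4) -> [-0.0023  0.004   0.0117] yaw 0.0011
```

Emit:
send_rows(
  increments=[
    {"dx": -0.002,"dy": 0.003,"dz": 0.0105,"yaw": 0,"claw": 0},
    {"dx": -0.002,"dy": 0.003,"dz": 0.0105,"yaw": 0,"claw": 0},
    {"dx": -0.002,"dy": 0.003,"dz": 0.0105,"yaw": 0,"claw": 1},
    {"dx": -0.002,"dy": 0.003,"dz": 0.0105,"yaw": 0,"claw": 1},
    {"dx": -0.002,"dy": 0.003,"dz": 0.0105,"yaw": 0,"claw": 1},
    {"dx": -0.002,"dy": 0.003,"dz": 0.0105,"yaw": 0,"claw": 1},
    {"dx": -0.002,"dy": 0.003,"dz": 0.0105,"yaw": 0,"claw": 1},
    {"dx": -0.002,"dy": 0.003,"dz": 0.0105,"yaw": 0,"claw": 1},
  ],
)

```text
time: 18.92
tool_pos: [0.5141, 0.1985, 0.0069]
tool_rot: [-0.0, 1.0, -0.003, 0.0]
contact_force: [-0.1, -0.2, 4.3]
gripper_width: 0.104
grasp_force: 58.9
```

```bash
python3 -c "
from h import *
to((.505,.198,.19,-.4),(.505,-.0735,.19,2.5),(.505,-.0735,.11,2.5),(.505,-.0735,.0975,2.5))"
```

```text
t 18.93 pos [0.5141 0.1985 0.0069] yaw -0.33 F [-0.0827 -0.2055  4.3472] w 8.8 g 58.90291191637516
(0.505, 0.198, 0.19, -0.4) -> [-0.0179  0.0011 -0.3662] yaw 0.0009
(0.505, -0.0735, 0.19, 2.5) -> [-0.0148  0.5441 -0.3663] yaw -0.0329
(0.505, -0.0735, 0.11, 2.5) -> [-0.0149  0.5441 -0.2063] yaw -0.0329
(0.505, -0.0735, 0.0975, 2.5) -> [-0.015   0.5441 -0.1813] yaw -0.0329
```

Emit:
send_rows(
  increments=[
    {"dx": 0,"dy": 0,"dz": -0.1,"yaw": 0,"claw": 1},
    {"dx": -0.01,"dy": 0,"dz": -0.22,"yaw": 0,"claw": 1},
    {"dx": -0.015,"dy": 0,"dz": -0.366,"yaw": 0,"claw": 1},
    {"dx": -0.015,"dy": 0,"dz": -0.366,"yaw": 0,"claw": 1},
    {"dx": -0.015,"dy": 0.544,"dz": -0.366,"yaw": -0.033,"claw": 1},
    {"dx": -0.015,"dy": 0.544,"dz": -0.366,"yaw": -0.033,"claw": 1},
    {"dx": -0.015,"dy": 0.544,"dz": -0.366,"yaw": -0.033,"claw": 1},
    {"dx": -0.015,"dy": 0.544,"dz": -0.366,"yaw": -0.033,"claw": 1},
    {"dx": -0.015,"dy": 0.544,"dz": -0.366,"yaw": -0.033,"claw": 1},
    {"dx": -0.015,"dy": 0.544,"dz": -0.366,"yaw": -0.033,"claw": 1},
    {"dx": -0.015,"dy": 0.544,"dz": -0.366,"yaw": -0.033,"claw": 1},
    {"dx": -0.015,"dy": 0.544,"dz": -0.3,"yaw": -0.033,"claw": 1},
    {"dx": -0.015,"dy": 0.544,"dz": -0.22,"yaw": -0.033,"claw": 1},
    {"dx": -0.015,"dy": 0.544,"dz": -0.19,"yaw": -0.033,"claw": 1},
    {"dx": -0.015,"dy": 0.544,"dz": -0.184,"yaw": -0.033,"claw": 1},
    {"dx": -0.015,"dy": 0.544,"dz": -0.184,"yaw": -0.033,"claw": 1},
  ],
)

```text
time: 20.92
tool_pos: [0.5055, -0.0734, 0.0998]
tool_rot: [0.0, 1.0, 0.022, 0.001]
contact_force: [0.1, 0.5, -0.0]
gripper_width: 0.104
grasp_force: 58.9
```

```bash
python3 -c "
from h import *
to((.505,-.0735,.093,2.5),(.518,-.0735,.093,2.5))"
```

```text
t 20.93 pos [ 0.5055 -0.0734  0.0998] yaw 2.55 F [ 0.0994  0.5133 -0.0149] w 8.8 g 58.87479040771723
(0.505, -0.0735, 0.093, 2.5) -> [-0.001   0.0002  0.0136] yaw 0.0006
(0.518, -0.0735, 0.093, 2.5) -> [0.025  0.0013 0.0136] yaw 0.0006
```

Emit:
send_rows(
  increments=[
    {"dx": 0,"dy": 0,"dz": 0.006,"yaw": 0,"claw": 1},
    {"dx": 0,"dy": 0,"dz": 0.012,"yaw": 0,"claw": 1},
    {"dx": 0,"dy": 0,"dz": 0.013,"yaw": 0,"claw": 1},
    {"dx": 0,"dy": 0,"dz": 0.013,"yaw": 0,"claw": 1},
  ],
)

```text
time: 21.42
tool_pos: [0.5053, -0.0739, 0.093]
tool_rot: [0.0, 1.0, 0.022, 0.001]
contact_force: [-1.1, -1.4, 4.4]
gripper_width: 0.102
grasp_force: 59.4
```

Emit:
send_rows(
  increments=[
    {"dx": 0.01,"dy": 0,"dz": 0,"yaw": 0,"claw": 1},
    {"dx": 0.018,"dy": 0,"dz": 0,"yaw": 0,"claw": 1},
    {"dx": 0.018,"dy": 0,"dz": 0,"yaw": 0,"claw": 1},
  ],
)

```text
time: 21.8
tool_pos: [0.5136, -0.0735, 0.0929]
tool_rot: [0.0, 1.0, 0.022, -0.001]
contact_force: [-3.2, -2.0, 7.1]
gripper_width: 0.101
grasp_force: 59.7
```

Emit:
send_rows(
  increments=[
    {"dx": 0.004,"dy": 0,"dz": 0,"yaw": 0,"claw": 1},
    {"dx": 0.004,"dy": 0,"dz": 0,"yaw": 0,"claw": 1},
  ],
)

```text
time: 22.05
tool_pos: [0.5152, -0.0735, 0.0929]
tool_rot: [0.0, 1.0, 0.022, -0.001]
contact_force: [-5.2, -1.5, 7.7]
gripper_width: 0.102
grasp_force: 59.8
```

Emit:
send_rows(
  increments=[
    {"dx": 0.004,"dy": 0,"dz": 0,"yaw": 0,"claw": 1},
    {"dx": 0.004,"dy": 0,"dz": 0,"yaw": 0,"claw": 1},
  ],
)

```text
time: 22.3
tool_pos: [0.5171, -0.0734, 0.0929]
tool_rot: [0.0, 1.0, 0.022, -0.001]
contact_force: [-5.0, -1.6, 7.7]
gripper_width: 0.101
grasp_force: 59.8
```

Emit:
send_rows(
  increments=[
    {"dx": 0.004,"dy": 0,"dz": -0.001,"yaw": 0,"claw": 1},
    {"dx": 0.004,"dy": 0,"dz": -0.001,"yaw": 0,"claw": 1},
  ],
)

```text
time: 22.55
tool_pos: [0.5176, -0.0733, 0.0928]
tool_rot: [0.0, 1.0, 0.022, -0.003]
contact_force: [-10.0, -2.7, 9.3]
gripper_width: 0.1
grasp_force: 60.0
```

Emit:
send_rows(
  increments=[
    {"dx": 0.004,"dy": 0,"dz": 0,"yaw": 0,"claw": 1},
    {"dx": 0.004,"dy": 0,"dz": 0,"yaw": 0,"claw": 1},
  ],
)

```text
time: 22.8
tool_pos: [0.5177, -0.0734, 0.0927]
tool_rot: [0.0, 1.0, 0.022, -0.006]
contact_force: [-18.8, -3.0, 14.6]
gripper_width: 0.097
grasp_force: 60.6
```

Emit:
send_rows(
  increments=[
    {"dx": 0.003,"dy": 0,"dz": 0,"yaw": 0,"claw": 1},
    {"dx": 0.003,"dy": 0,"dz": 0,"yaw": 0,"claw": 1},
  ],
)

```text
time: 23.05
tool_pos: [0.5178, -0.0734, 0.0927]
tool_rot: [0.0, 1.0, 0.022, -0.008]
contact_force: [-23.6, -2.8, 19.8]
gripper_width: 0.101
grasp_force: 61.1
```

Emit:
send_rows(
  increments=[
    {"dx": -0.006,"dy": 0,"dz": -0.003,"yaw": 0,"claw": 1},
    {"dx": -0.008,"dy": 0,"dz": -0.003,"yaw": 0,"claw": 0.2},
    {"dx": -0.008,"dy": 0,"dz": -0.003,"yaw": 0,"claw": 0.2},
    {"dx": -0.008,"dy": 0,"dz": -0.003,"yaw": 0,"claw": 0.2},
    {"dx": -0.008,"dy": 0,"dz": -0.003,"yaw": 0,"claw": 0.2},
    {"dx": -0.008,"dy": 0,"dz": -0.08,"yaw": 0,"claw": 0.2},
    {"dx": -0.008,"dy": 0,"dz": -0.2,"yaw": 0,"claw": 0.2},
    {"dx": -0.008,"dy": -0.14,"dz": -0.22,"yaw": 0,"claw": 0.2},
    {"dx": -0.008,"dy": -0.14,"dz": -0.22,"yaw": 0,"claw": 0.2},
    {"dx": -0.008,"dy": -0.14,"dz": -0.22,"yaw": 0,"claw": 0.2},
    {"dx": -0.008,"dy": -0.14,"dz": -0.22,"yaw": 0,"claw": 0.2},
    {"dx": -0.008,"dy": -0.14,"dz": -0.22,"yaw": 0,"claw": 0.2},
  ],
)

```text
time: 24.55
tool_pos: [0.5159, -0.0038, 0.2017]
tool_rot: [-0.0, 1.0, 0.021, -0.001]
contact_force: [0.2, 0.3, -0.5]
gripper_width: 0.399
grasp_force: 0.0
```

```bash
python3 -c "
from h import *
F={n:manip.grab_frame(n) for n in C}
a=F['top'][130:250,360:520];b=F['scene'][100:240,120:320]
cv2.imwrite('pics/c7.png',cv2.vconcat([cv2.resize(a,(400,300)),cv2.resize(b,(428,300))[:,:400]])[:,:,::-1])
to((.516,-.0033,.088,2.5))"
```

```text
t 24.65 pos [ 0.516  -0.0036  0.202 ] yaw 2.44 F [-0.0809 -0.7688 -0.3718] w 34.0 g 0.0
(0.516, -0.0033, 0.088, 2.5) -> [ 0.0002 -0.0006  0.2281] yaw -0.0007
```

View pics/c7.png

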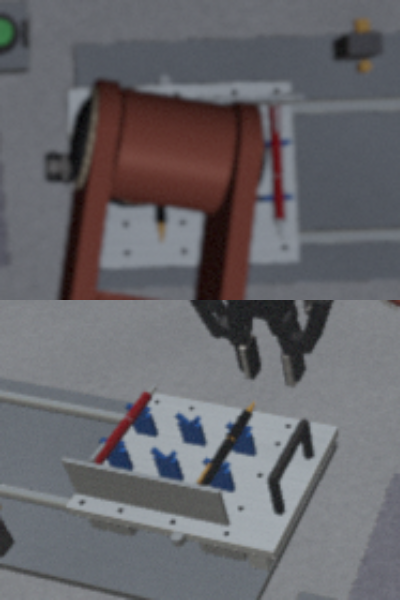

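Both pens are seated in their V-rests (scene crop: red (125,425), black (225,445)). Next: grip the handle and slide in.

Emit:
send_rows(
  increments=[
    {"dx": 0,"dy": 0,"dz": 0.12,"yaw": 0,"claw": 0.2},
    {"dx": 0,"dy": -0.001,"dz": 0.2,"yaw": 0,"claw": 0.2},
    {"dx": 0,"dy": -0.001,"dz": 0.228,"yaw": 0,"claw": 0.2},
    {"dx": 0,"dy": -0.001,"dz": 0.228,"yaw": 0,"claw": 0.2},
    {"dx": 0,"dy": -0.001,"dz": 0.228,"yaw": 0,"claw": 1},
    {"dx": 0,"dy": -0.001,"dz": 0.228,"yaw": 0,"claw": 1},
    {"dx": 0,"dy": -0.001,"dz": 0.228,"yaw": 0,"claw": 1},
    {"dx": 0,"dy": -0.001,"dz": 0.228,"yaw": 0,"claw": 1},
    {"dx": 0,"dy": -0.001,"dz": 0.228,"yaw": 0,"claw": 1},
  ],
)

```text
time: 25.78
tool_pos: [0.5179, -0.0033, 0.0911]
tool_rot: [0.001, 1.0, 0.022, 0.002]
contact_force: [-0.8, -3.7, 6.4]
gripper_width: 0.118
grasp_force: 58.9
```

Emit:
send_rows(
  increments=[
    {"dx": 0,"dy": 0.01,"dz": 0,"yaw": 0,"claw": 1},
    {"dx": 0,"dy": 0.03,"dz": 0,"yaw": 0,"claw": 1},
    {"dx": 0,"dy": 0.06,"dz": 0,"yaw": 0,"claw": 1},
    {"dx": 0,"dy": 0.1,"dz": 0,"yaw": 0,"claw": 1},
    {"dx": 0,"dy": 0.14,"dz": 0,"yaw": 0,"claw": 1},
    {"dx": 0,"dy": 0.18,"dz": 0,"yaw": 0,"claw": 1},
    {"dx": 0,"dy": 0.22,"dz": 0,"yaw": 0,"claw": 1},
    {"dx": 0,"dy": 0.26,"dz": 0,"yaw": 0,"claw": 1},
    {"dx": 0,"dy": 0.3,"dz": 0,"yaw": 0,"claw": 1},
    {"dx": 0,"dy": 0.34,"dz": 0,"yaw": 0,"claw": 1},
    {"dx": 0,"dy": 0.37,"dz": 0,"yaw": 0,"claw": 1},
    {"dx": 0,"dy": 0.39,"dz": 0,"yaw": 0,"claw": 1},
    {"dx": 0,"dy": 0.4,"dz": 0,"yaw": 0,"claw": 1},
    {"dx": 0,"dy": 0.4,"dz": 0,"yaw": 0,"claw": 1},
  ],
)

```text
time: 27.52
tool_pos: [0.5271, -0.2032, 0.0911]
tool_rot: [0.001, 1.0, 0.022, 0.003]
contact_force: [2.4, -0.8, 5.5]
gripper_width: 0.118
grasp_force: 59.0
```

Emit:
send_rows(
  increments=[
    {"dx": 0,"dy": 0.008,"dz": 0,"yaw": 0,"claw": 1},
    {"dx": 0,"dy": 0.014,"dz": 0,"yaw": 0,"claw": 1},
    {"dx": 0,"dy": 0.02,"dz": 0,"yaw": 0,"claw": 1},
    {"dx": 0,"dy": 0.026,"dz": 0,"yaw": 0,"claw": 1},
    {"dx": 0,"dy": 0.032,"dz": 0,"yaw": 0,"claw": 1},
    {"dx": 0,"dy": 0.038,"dz": 0,"yaw": 0,"claw": 1},
    {"dx": 0,"dy": 0.038,"dz": 0,"yaw": 0,"claw": 1},
  ],
)

```text
time: 28.4
tool_pos: [0.5279, -0.2214, 0.0911]
tool_rot: [0.0, 1.0, 0.022, 0.003]
contact_force: [2.1, 1.0, 6.0]
gripper_width: 0.115
grasp_force: 59.3
```

Emit:
send_rows(
  increments=[
    {"dx": 0,"dy": 0.006,"dz": 0,"yaw": 0,"claw": 1},
    {"dx": 0,"dy": 0.006,"dz": 0,"yaw": 0,"claw": 1},
    {"dx": 0,"dy": 0.006,"dz": 0,"yaw": 0,"claw": 1},
  ],
)

```text
time: 28.78
tool_pos: [0.528, -0.2231, 0.0911]
tool_rot: [-0.001, 1.0, 0.022, 0.003]
contact_force: [1.5, 4.5, 7.2]
gripper_width: 0.115
grasp_force: 59.5
```

Emit:
send_rows(
  increments=[
    {"dx": 0,"dy": 0.005,"dz": 0,"yaw": 0,"claw": 1},
    {"dx": 0,"dy": 0.005,"dz": 0,"yaw": 0,"claw": 1},
  ],
)

```text
time: 29.02
tool_pos: [0.528, -0.2232, 0.091]
tool_rot: [-0.004, 1.0, 0.022, 0.002]
contact_force: [0.5, 14.1, 12.0]
gripper_width: 0.111
grasp_force: 60.0
```

Emit:
send_rows(
  increments=[
    {"dx": 0,"dy": -0.003,"dz": 0,"yaw": 0,"claw": 0.2},
    {"dx": 0,"dy": -0.003,"dz": 0,"yaw": 0,"claw": 0.2},
    {"dx": 0,"dy": -0.003,"dz": 0,"yaw": 0,"claw": 0.2},
    {"dx": 0,"dy": -0.003,"dz": 0,"yaw": 0,"claw": 0.2},
    {"dx": 0,"dy": -0.003,"dz": -0.1,"yaw": 0,"claw": 0.2},
    {"dx": 0,"dy": -0.003,"dz": -0.22,"yaw": 0,"claw": 0.2},
    {"dx": 0,"dy": -0.3,"dz": -0.22,"yaw": 0,"claw": 1},
    {"dx": 0,"dy": -0.4,"dz": -0.22,"yaw": 0,"claw": 1},
    {"dx": 0,"dy": -0.4,"dz": -0.22,"yaw": 0,"claw": 1},
    {"dx": 0,"dy": -0.4,"dz": -0.22,"yaw": 0,"claw": 1},
    {"dx": 0,"dy": -0.4,"dz": -0.22,"yaw": 0,"claw": 1},
    {"dx": 0,"dy": -0.4,"dz": -0.22,"yaw": 0,"claw": 1},
  ],
)

```text
time: 30.52
tool_pos: [0.5173, -0.0282, 0.1985]
tool_rot: [0.0, 1.0, 0.021, -0.0]
contact_force: [0.2, 0.2, 0.2]
gripper_width: 0.003
grasp_force: 0.0
```

```bash
python3 -c "
from h import *
F={n:manip.grab_frame(n) for n in C}
a=F['top'][130:250,420:580];b=F['scene'][110:250,70:270]
cv2.imwrite('pics/c8.png',cv2.vconcat([cv2.resize(a,(400,300)),cv2.resize(b,(428,300))[:,:400]])[:,:,::-1])
H=hsv(F['scene']).astype(int);m=(abs(H[...,0]-65)<20)&(H[...,1]>130)&(H[...,2]>50)
print([(c,s) for c,s,p in blobs(m,(250,235,285,265))],px('scene',(.6665,.0854,.067)))
H=hsv(F['top']).astype(int);m=(abs(H[...,0]-65)<20)&(H[...,1]>100)&(H[...,2]>40)
print([(c,s,plane('top',c,.067)) for c,s,p in blobs(m,(345,128,376,160))],px('top',(.6665,.0854,.067)))
to((.6665,.0854,.12,2.5),(.6665,.0854,.07,2.5))"
```

```text
[(array([267.1163, 247.2636]), array([261, 242,  14,  13, 129], dtype=int32))] [266.8394 244.9866]
[(array([359.5517, 142.5287]), array([355, 138,  10,  10,  87], dtype=int32), array([0.6675, 0.0863, 0.067 ]))] [359.894  142.9074]
t 30.62 pos [ 0.5173 -0.0284  0.1985] yaw 2.38 F [-0.9462  0.3681 -0.5083] w -0.0 g 0.0
(0.6665, 0.0854, 0.12, 2.5) -> [ 0.3076 -0.2149  0.1568] yaw -0.0014
(0.6665, 0.0854, 0.07, 2.5) -> [ 0.3076 -0.215   0.2568] yaw -0.0014
```

View pics/c8.png

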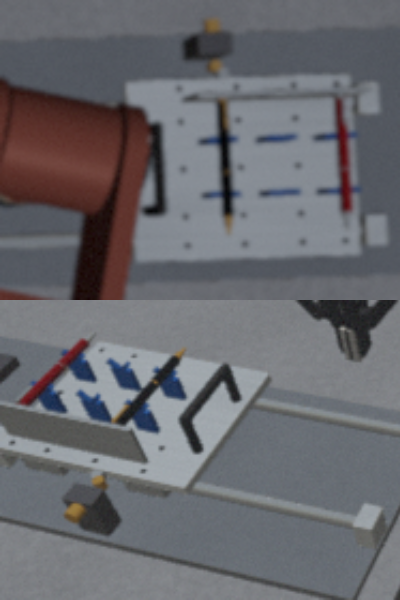

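Carriage fully in at the stop (y travel 0.220, roller notch aligned at top crop (213,65)), with both pens against the plate. Now the button.

Emit:
send_rows(
  increments=[
    {"dx": 0.308,"dy": -0.216,"dz": 0.1,"yaw": 0,"claw": 1},
    {"dx": 0.308,"dy": -0.216,"dz": 0.1,"yaw": 0,"claw": 1},
    {"dx": 0.308,"dy": -0.216,"dz": 0.1,"yaw": 0,"claw": 1},
    {"dx": 0.308,"dy": -0.216,"dz": 0.1,"yaw": 0,"claw": 1},
    {"dx": 0.308,"dy": -0.216,"dz": 0.1,"yaw": 0,"claw": 1},
    {"dx": 0.308,"dy": -0.216,"dz": 0.18,"yaw": 0,"claw": 1},
    {"dx": 0.308,"dy": -0.216,"dz": 0.23,"yaw": 0,"claw": 1},
    {"dx": 0.308,"dy": -0.216,"dz": 0.245,"yaw": 0,"claw": 1},
    {"dx": 0.308,"dy": -0.216,"dz": 0.245,"yaw": 0,"claw": 1},
    {"dx": 0.308,"dy": -0.216,"dz": 0.245,"yaw": 0,"claw": 1},
  ],
)

```text
time: 31.88
tool_pos: [0.6675, 0.0873, 0.0784]
tool_rot: [0.0, 1.0, 0.022, 0.002]
contact_force: [-0.4, -0.6, -0.1]
gripper_width: 0.004
grasp_force: 0.0
```

Emit:
send_rows(
  increments=[
    {"dx": 0,"dy": 0,"dz": 0.012,"yaw": 0,"claw": 1},
    {"dx": 0,"dy": 0,"dz": 0.018,"yaw": 0,"claw": 1},
    {"dx": 0,"dy": 0,"dz": 0.018,"yaw": 0,"claw": 1},
  ],
)

```text
time: 32.25
tool_pos: [0.6663, 0.0878, 0.067]
tool_rot: [0.0, 1.0, 0.022, -0.0]
contact_force: [-0.9, 0.0, 2.0]
gripper_width: -0.001
grasp_force: 0.7
```

Emit:
send_rows(
  increments=[
    {"dx": 0,"dy": 0.002,"dz": 0.006,"yaw": 0,"claw": 1},
    {"dx": 0,"dy": 0.002,"dz": 0.011,"yaw": 0,"claw": 1},
    {"dx": 0,"dy": 0.002,"dz": 0.012,"yaw": 0,"claw": 1},
    {"dx": 0,"dy": 0.002,"dz": 0.012,"yaw": 0,"claw": 1},
  ],
)

```text
time: 32.75
tool_pos: [0.6667, 0.0871, 0.0616]
tool_rot: [-0.0, 1.0, 0.022, 0.0]
contact_force: [-0.1, 2.3, 5.1]
gripper_width: 0.0
grasp_force: 2.2
```

Emit:
send_rows(
  increments=[
    {"dx": 0,"dy": 0,"dz": 0.003,"yaw": 0,"claw": 1},
    {"dx": 0,"dy": 0,"dz": 0.003,"yaw": 0,"claw": 1},
  ],
)

```text
time: 33.0
tool_pos: [0.6668, 0.087, 0.061]
tool_rot: [-0.0, 1.0, 0.022, 0.0]
contact_force: [-3.1, 1.5, 8.4]
gripper_width: -0.005
grasp_force: 4.5
```

Emit:
send_rows(
  increments=[
    {"dx": 0,"dy": 0,"dz": -0.05,"yaw": 0,"claw": 1},
    {"dx": 0,"dy": 0,"dz": -0.15,"yaw": 0,"claw": 1},
    {"dx": 0,"dy": 0,"dz": -0.28,"yaw": 0,"claw": 1},
    {"dx": 0,"dy": 0,"dz": -0.28,"yaw": 0,"claw": 1},
    {"dx": -0.3,"dy": 0.6,"dz": -0.28,"yaw": 0,"claw": 0.2},
    {"dx": -0.3,"dy": 0.6,"dz": -0.28,"yaw": 0,"claw": 0.2},
    {"dx": -0.3,"dy": 0.6,"dz": -0.28,"yaw": 0,"claw": 0.2},
    {"dx": -0.3,"dy": 0.6,"dz": -0.28,"yaw": 0,"claw": 0.2},
    {"dx": -0.3,"dy": 0.6,"dz": -0.28,"yaw": 0,"claw": 0.2},
    {"dx": -0.3,"dy": 0.6,"dz": -0.28,"yaw": 0,"claw": 0.2},
    {"dx": -0.3,"dy": 0.6,"dz": -0.28,"yaw": 0,"claw": 0.2},
    {"dx": -0.3,"dy": 0.6,"dz": -0.28,"yaw": 0,"claw": 0.2},
    {"dx": -0.3,"dy": 0.6,"dz": -0.28,"yaw": 0,"claw": 0.2},
    {"dx": -0.3,"dy": 0.6,"dz": -0.28,"yaw": 0,"claw": 0.2},
    {"dx": -0.3,"dy": 0.6,"dz": -0.28,"yaw": 0,"claw": 0.2},
    {"dx": -0.3,"dy": 0.6,"dz": -0.28,"yaw": 0,"claw": 0.2},
    {"dx": -0.3,"dy": 0.6,"dz": -0.28,"yaw": 0,"claw": 0.2},
    {"dx": -0.3,"dy": 0.6,"dz": -0.28,"yaw": 0,"claw": 0.2},
    {"dx": -0.3,"dy": 0.6,"dz": -0.28,"yaw": 0,"claw": 0.2},
    {"dx": -0.3,"dy": 0.6,"dz": -0.28,"yaw": 0,"claw": 0.2},
  ],
)

```text
time: 35.5
tool_pos: [0.5296, -0.2196, 0.1995]
tool_rot: [-0.0, 1.0, 0.022, -0.0]
contact_force: [0.7, -0.1, 0.2]
gripper_width: 0.404
grasp_force: 0.0
```

```bash
python3 -c "
from h import *
to((.527,-.223,.15,2.5),(.527,-.223,.09,2.5))"
```

```text
t 35.5 pos [ 0.5296 -0.2196  0.1995] yaw 2.5 F [ 0.6861 -0.0634  0.1834] w 34.3 g 0.0
(0.527, -0.223, 0.15, 2.5) -> [-0.0055  0.0066  0.0991] yaw 0.0
(0.527, -0.223, 0.09, 2.5) -> [-0.0055  0.0066  0.2191] yaw 0.0
```

Emit:
send_rows(
  increments=[
    {"dx": 0,"dy": 0,"dz": 0,"yaw": 0,"claw": 0.2},
    {"dx": 0,"dy": 0,"dz": 0,"yaw": 0,"claw": 0.2},
    {"dx": 0,"dy": 0,"dz": 0,"yaw": 0,"claw": 0.2},
    {"dx": 0,"dy": 0,"dz": 0,"yaw": 0,"claw": 0.2},
    {"dx": 0,"dy": 0,"dz": 0,"yaw": 0,"claw": 0.2},
    {"dx": 0,"dy": 0,"dz": 0,"yaw": 0,"claw": 0.2},
    {"dx": 0,"dy": 0,"dz": 0,"yaw": 0,"claw": 0.2},
    {"dx": 0,"dy": 0,"dz": 0,"yaw": 0,"claw": 0.2},
    {"dx": 0,"dy": 0,"dz": 0,"yaw": 0,"claw": 0.2},
    {"dx": 0,"dy": 0,"dz": 0,"yaw": 0,"claw": 0.2},
    {"dx": 0,"dy": 0,"dz": 0,"yaw": 0,"claw": 0.2},
    {"dx": 0,"dy": 0,"dz": 0,"yaw": 0,"claw": 0.2},
    {"dx": 0,"dy": 0,"dz": 0,"yaw": 0,"claw": 0.2},
    {"dx": 0,"dy": 0,"dz": 0,"yaw": 0,"claw": 0.2},
    {"dx": 0,"dy": 0,"dz": 0,"yaw": 0,"claw": 0.2},
    {"dx": 0,"dy": 0,"dz": 0,"yaw": 0,"claw": 0.2},
  ],
)

```text
time: 37.5
tool_pos: [0.5296, -0.2196, 0.1995]
tool_rot: [-0.0, 1.0, 0.022, 0.0]
contact_force: [-1.3, 0.3, 0.0]
gripper_width: 0.399
grasp_force: 0.0
```

Emit:
send_rows(
  increments=[
    {"dx": -0.005,"dy": 0.007,"dz": 0.12,"yaw": 0,"claw": 0.2},
    {"dx": -0.005,"dy": 0.007,"dz": 0.19,"yaw": 0,"claw": 0.2},
    {"dx": -0.005,"dy": 0.007,"dz": 0.22,"yaw": 0,"claw": 0.2},
    {"dx": -0.005,"dy": 0.007,"dz": 0.22,"yaw": 0,"claw": 0.2},
    {"dx": -0.005,"dy": 0.007,"dz": 0.22,"yaw": 0,"claw": 1},
    {"dx": -0.005,"dy": 0.007,"dz": 0.22,"yaw": 0,"claw": 1},
    {"dx": -0.005,"dy": 0.007,"dz": 0.22,"yaw": 0,"claw": 1},
    {"dx": -0.005,"dy": 0.007,"dz": 0.22,"yaw": 0,"claw": 1},
    {"dx": -0.005,"dy": 0.007,"dz": 0.22,"yaw": 0,"claw": 1},
    {"dx": -0.005,"dy": 0.007,"dz": 0.22,"yaw": 0,"claw": 1},
  ],
)

```text
time: 38.75
tool_pos: [0.5287, -0.2231, 0.092]
tool_rot: [0.0, 1.0, 0.022, 0.002]
contact_force: [0.5, 5.0, 6.3]
gripper_width: 0.114
grasp_force: 58.9
```

Emit:
send_rows(
  increments=[
    {"dx": 0,"dy": -0.008,"dz": 0,"yaw": 0,"claw": 1},
    {"dx": 0,"dy": -0.016,"dz": 0,"yaw": 0,"claw": 1},
    {"dx": 0,"dy": -0.024,"dz": 0,"yaw": 0,"claw": 1},
    {"dx": 0,"dy": -0.032,"dz": 0,"yaw": 0,"claw": 1},
    {"dx": 0,"dy": -0.042,"dz": 0,"yaw": 0,"claw": 1},
    {"dx": 0,"dy": -0.06,"dz": 0,"yaw": 0,"claw": 1},
    {"dx": 0,"dy": -0.09,"dz": 0,"yaw": 0,"claw": 1},
    {"dx": 0,"dy": -0.13,"dz": 0,"yaw": 0,"claw": 1},
    {"dx": 0,"dy": -0.17,"dz": 0,"yaw": 0,"claw": 1},
    {"dx": 0,"dy": -0.21,"dz": 0,"yaw": 0,"claw": 1},
    {"dx": 0,"dy": -0.25,"dz": 0,"yaw": 0,"claw": 1},
    {"dx": 0,"dy": -0.29,"dz": 0,"yaw": 0,"claw": 1},
    {"dx": 0,"dy": -0.33,"dz": 0,"yaw": 0,"claw": 1},
    {"dx": 0,"dy": -0.37,"dz": 0,"yaw": 0,"claw": 1},
    {"dx": 0,"dy": -0.4,"dz": 0,"yaw": 0,"claw": 1},
    {"dx": 0,"dy": -0.42,"dz": 0,"yaw": 0,"claw": 1},
    {"dx": 0,"dy": -0.43,"dz": 0,"yaw": 0,"claw": 1},
    {"dx": 0,"dy": -0.43,"dz": 0,"yaw": 0,"claw": 1},
  ],
)

```text
time: 41.0
tool_pos: [0.5187, -0.0079, 0.0919]
tool_rot: [0.0, 1.0, 0.022, 0.001]
contact_force: [-4.5, 0.9, 9.5]
gripper_width: 0.117
grasp_force: 59.8
```

Emit:
send_rows(
  increments=[
    {"dx": 0,"dy": -0.007,"dz": 0,"yaw": 0,"claw": 1},
    {"dx": 0,"dy": -0.012,"dz": 0,"yaw": 0,"claw": 1},
    {"dx": 0,"dy": -0.014,"dz": 0,"yaw": 0,"claw": 1},
    {"dx": 0,"dy": -0.014,"dz": 0,"yaw": 0,"claw": 1},
  ],
)

```text
time: 41.5
tool_pos: [0.5185, -0.0032, 0.092]
tool_rot: [0.002, 1.0, 0.022, 0.001]
contact_force: [-4.5, -7.5, 9.5]
gripper_width: 0.112
grasp_force: 59.7
```

Emit:
send_rows(
  increments=[
    {"dx": 0,"dy": -0.003,"dz": 0,"yaw": 0,"claw": 1},
    {"dx": 0,"dy": -0.003,"dz": 0,"yaw": 0,"claw": 1},
    {"dx": 0,"dy": 0.004,"dz": 0,"yaw": 0,"claw": 0.2},
    {"dx": 0,"dy": 0.004,"dz": 0,"yaw": 0,"claw": 0.2},
    {"dx": 0,"dy": 0.004,"dz": 0,"yaw": 0,"claw": 0.2},
    {"dx": 0,"dy": 0.004,"dz": -0.1,"yaw": 0,"claw": 0.2},
    {"dx": 0,"dy": 0.004,"dz": -0.22,"yaw": 0,"claw": 0.2},
    {"dx": -0.2,"dy": -0.4,"dz": -0.22,"yaw": 0,"claw": 0.2},
    {"dx": -0.2,"dy": -0.6,"dz": -0.22,"yaw": 0,"claw": 0.2},
    {"dx": -0.2,"dy": -0.6,"dz": -0.22,"yaw": 0,"claw": 0.2},
    {"dx": -0.2,"dy": -0.6,"dz": -0.22,"yaw": 0,"claw": 0.2},
    {"dx": -0.2,"dy": -0.6,"dz": -0.22,"yaw": 0,"claw": 0.2},
    {"dx": -0.2,"dy": -0.6,"dz": -0.22,"yaw": 0,"claw": 0.2},
    {"dx": -0.2,"dy": -0.6,"dz": -0.22,"yaw": 0,"claw": 0.2},
  ],
)

```text
time: 43.25
tool_pos: [0.4042, 0.2941, 0.1992]
tool_rot: [0.0, 1.0, 0.023, -0.0]
contact_force: [0.5, -0.7, 0.6]
gripper_width: 0.399
grasp_force: 0.0
```

```bash
python3 - <<'E'
from h import *
F={n:manip.grab_frame(n) for n in C}
a=F['top'][130:250,230:510];b=F['scene'][110:290,130:470]
cv2.imwrite('pics/c9.png',cv2.vconcat([cv2.resize(a,(600,257)),cv2.resize(b,(600,318))])[:,:,::-1])
H=hsv(F['top']).astype(int);h,s,v=H[...,0],H[...,1],H[...,2]
for k,m,bx in (("red",((h<10)|(h>165))&(s>100),(440,160,500,240)),("blk",v<55,(410,165,435,240))):
    for c,st,p in blobs(m,bx,15):print(k,st,[plane('top',e,.098) for e in ends(p)[:2]])
m=(abs(h-28)<10)&(s>50)&(v>110)
c,st,p=max(blobs(m,(230,150,300,250)),key=lambda q:q[1][4]);r=cv2.minAreaRect(p.astype(np.float32))
B=np.array([plane('top',q,.011) for q in cv2.boxPoints(r)]);print(r,B,B.mean(0))
to((.518,-.0735,.15,2.5),(.518,-.0735,.0935,2.5))
E
```

```text
red [469 180   4  37  95] [array([ 0.5689, -0.1931,  0.098 ]), array([ 0.4769, -0.1975,  0.098 ])]
blk [421 184   5  35  90] [array([ 0.5572, -0.0733,  0.098 ]), array([ 0.4704, -0.0773,  0.098 ])]
((263.4999694824219, 199.99996948242188), (67.99998474121094, 50.99999237060547), 90.0) [[0.6081 0.4171 0.011 ]
 [0.6097 0.2764 0.011 ]
 [0.423  0.2733 0.011 ]
 [0.4212 0.413  0.011 ]] [0.5155 0.3449 0.011 ]
t 43.35 pos [0.4049 0.293  0.1993] yaw 2.43 F [-0.1499  0.29   -0.6688] w 34.2 g 0.0
(0.518, -0.0735, 0.15, 2.5) -> [0.1949 0.7419 0.099 ] yaw -0.0008
(0.518, -0.0735, 0.0935, 2.5) -> [0.1949 0.7419 0.212 ] yaw -0.0008
```

View pics/c9.png

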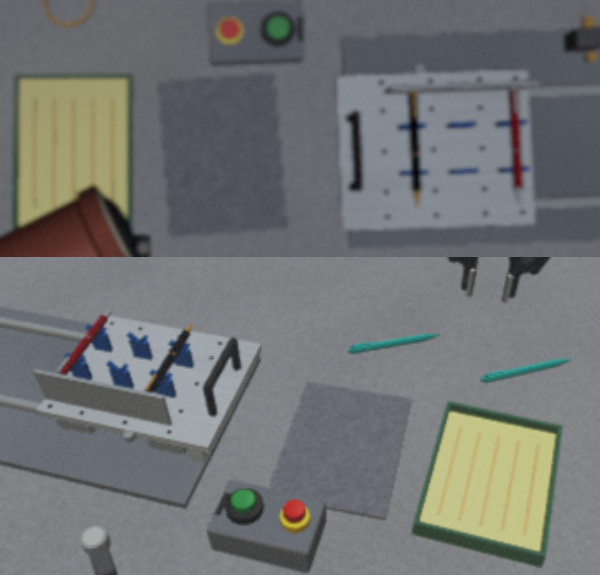

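Carriage back out, both pens still in place (top crop black (415,150), red (516,140)); the tray interior spans about x .42–.61, y .275–.415. Now pick the black pen.

Emit:
send_rows(
  increments=[
    {"dx": 0.195,"dy": 0.3,"dz": -0.02,"yaw": 0,"claw": 0.2},
    {"dx": 0.195,"dy": 0.742,"dz": -0.02,"yaw": 0,"claw": 0.2},
    {"dx": 0.195,"dy": 0.742,"dz": -0.02,"yaw": 0,"claw": 0.2},
    {"dx": 0.195,"dy": 0.742,"dz": -0.02,"yaw": 0,"claw": 0.2},
    {"dx": 0.195,"dy": 0.742,"dz": -0.02,"yaw": 0,"claw": 0.2},
    {"dx": 0.195,"dy": 0.742,"dz": -0.02,"yaw": 0,"claw": 0.2},
    {"dx": 0.195,"dy": 0.742,"dz": -0.02,"yaw": 0,"claw": 0.2},
    {"dx": 0.195,"dy": 0.742,"dz": -0.02,"yaw": 0,"claw": 0.2},
    {"dx": 0.195,"dy": 0.742,"dz": -0.02,"yaw": 0,"claw": 0.2},
    {"dx": 0.195,"dy": 0.742,"dz": 0.1,"yaw": 0,"claw": 0.2},
    {"dx": 0.195,"dy": 0.742,"dz": 0.15,"yaw": 0,"claw": 0.2},
    {"dx": 0.195,"dy": 0.742,"dz": 0.15,"yaw": 0,"claw": 0.2},
    {"dx": 0.195,"dy": 0.742,"dz": 0.15,"yaw": 0,"claw": 0.2},
  ],
)

```text
time: 44.98
tool_pos: [0.5191, -0.0718, 0.1262]
tool_rot: [0.0, 1.0, 0.023, 0.001]
contact_force: [0.3, -0.1, 0.5]
gripper_width: 0.398
grasp_force: 0.0
```

```bash
python3 -c "
from h import *
to((.515,-.0735,.0935,2.5))"
```

```text
t 44.98 pos [ 0.5191 -0.0718  0.1262] yaw 2.59 F [ 0.2547 -0.0749  0.518 ] w 33.9 g 0.0
(0.515, -0.0735, 0.0935, 2.5) -> [-0.0084  0.003   0.0653] yaw 0.0011
```

Emit:
send_rows(
  increments=[
    {"dx": -0.008,"dy": 0.003,"dz": 0.04,"yaw": 0,"claw": 0.2},
    {"dx": -0.008,"dy": 0.003,"dz": 0.063,"yaw": 0,"claw": 0.2},
    {"dx": -0.008,"dy": 0.003,"dz": 0.063,"yaw": 0,"claw": 0.2},
    {"dx": -0.008,"dy": 0.003,"dz": 0.064,"yaw": 0,"claw": 1},
    {"dx": -0.008,"dy": 0.003,"dz": 0.064,"yaw": 0,"claw": 1},
    {"dx": -0.008,"dy": 0.003,"dz": 0.064,"yaw": 0,"claw": 1},
    {"dx": -0.008,"dy": 0.003,"dz": 0.064,"yaw": 0,"claw": 1},
    {"dx": -0.008,"dy": 0.003,"dz": 0.064,"yaw": 0,"claw": 1},
    {"dx": -0.008,"dy": 0.003,"dz": 0.064,"yaw": 0,"claw": 1},
  ],
)

```text
time: 46.1
tool_pos: [0.5145, -0.0741, 0.0928]
tool_rot: [0.0, 1.0, 0.022, 0.0]
contact_force: [0.3, 0.8, 1.5]
gripper_width: 0.1
grasp_force: 58.7
```

```bash
python3 -c "
from h import *
to((.508,-.0735,.19,2.5),(.51,.375,.19,0.5),(.51,.375,.05,.5))"
```

```text
t 46.1 pos [ 0.5145 -0.0741  0.0928] yaw 2.51 F [0.3198 0.8012 1.498 ] w 8.5 g 58.725461438298225
(0.508, -0.0735, 0.19, 2.5) -> [-0.0128 -0.0018 -0.1944] yaw 0.0001
(0.51, 0.375, 0.19, 0.5) -> [ 0.0305 -0.8977 -0.1944] yaw 0.0234
(0.51, 0.375, 0.05, 0.5) -> [ 0.0303 -0.8978  0.0856] yaw 0.0234
```

Emit:
send_rows(
  increments=[
    {"dx": -0.008,"dy": 0,"dz": -0.01,"yaw": 0,"claw": 1},
    {"dx": -0.013,"dy": 0,"dz": -0.08,"yaw": 0,"claw": 1},
    {"dx": -0.013,"dy": 0,"dz": -0.195,"yaw": 0,"claw": 1},
    {"dx": -0.013,"dy": 0,"dz": -0.195,"yaw": 0,"claw": 1},
    {"dx": 0.03,"dy": -0.898,"dz": -0.195,"yaw": 0.023,"claw": 1},
    {"dx": 0.03,"dy": -0.898,"dz": -0.195,"yaw": 0.023,"claw": 1},
    {"dx": 0.03,"dy": -0.898,"dz": -0.195,"yaw": 0.023,"claw": 1},
    {"dx": 0.03,"dy": -0.898,"dz": -0.195,"yaw": 0.023,"claw": 1},
    {"dx": 0.03,"dy": -0.898,"dz": -0.195,"yaw": 0.023,"claw": 1},
    {"dx": 0.03,"dy": -0.898,"dz": -0.195,"yaw": 0.023,"claw": 1},
    {"dx": 0.03,"dy": -0.898,"dz": -0.195,"yaw": 0.023,"claw": 1},
    {"dx": 0.03,"dy": -0.898,"dz": -0.195,"yaw": 0.023,"claw": 1},
    {"dx": 0.03,"dy": -0.898,"dz": -0.195,"yaw": 0.023,"claw": 1},
    {"dx": 0.03,"dy": -0.898,"dz": -0.195,"yaw": 0.023,"claw": 1},
    {"dx": 0.03,"dy": -0.898,"dz": -0.05,"yaw": 0.023,"claw": 1},
    {"dx": 0.03,"dy": -0.898,"dz": 0.06,"yaw": 0.023,"claw": 1},
    {"dx": 0.03,"dy": -0.898,"dz": 0.08,"yaw": 0.023,"claw": 1},
    {"dx": 0.03,"dy": -0.898,"dz": 0.08,"yaw": 0.023,"claw": 1},
  ],
)

```text
time: 48.35
tool_pos: [0.51, 0.3743, 0.053]
tool_rot: [0.0, 1.0, 0.004, -0.0]
contact_force: [0.4, -0.2, 0.6]
gripper_width: 0.099
grasp_force: 58.8
```

```bash
python3 -c "
from h import *
b=manip.grab_frame('scene')[120:300,320:560]
cv2.imwrite('pics/c10.png',cv2.resize(b,(600,450))[:,:,::-1])
to((.51,.375,.012,0.5))"
```

```text
t 48.4 pos [0.5113 0.3753 0.0551] yaw 0.47 F [-0.5902  0.9606  0.1262] w 8.6 g 58.832706324756145
(0.51, 0.375, 0.012, 0.5) -> [-0.0028  0.0007  0.0861] yaw -0.0003
```

View pics/c10.png

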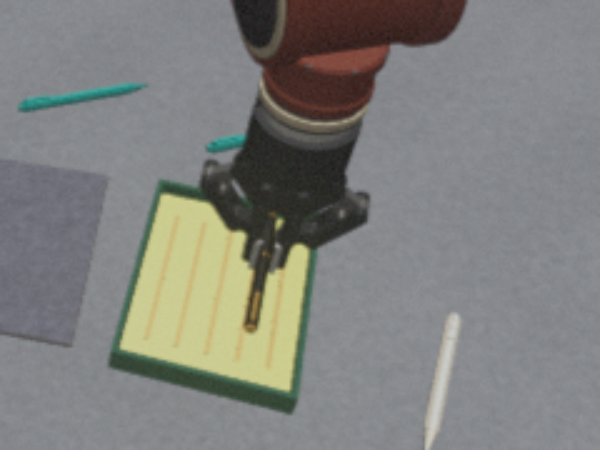

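The black pen (crop (258,285)) hangs over the foam inside the walls.

Emit:
send_rows(
  increments=[
    {"dx": 0,"dy": 0,"dz": 0.05,"yaw": 0,"claw": 1},
    {"dx": 0,"dy": 0,"dz": 0.075,"yaw": 0,"claw": 1},
    {"dx": 0,"dy": 0,"dz": 0.083,"yaw": 0,"claw": 1},
    {"dx": 0,"dy": 0,"dz": 0.083,"yaw": 0,"claw": 1},
    {"dx": 0,"dy": 0,"dz": 0.083,"yaw": 0,"claw": 1},
  ],
)

```text
time: 49.02
tool_pos: [0.5102, 0.3756, 0.0122]
tool_rot: [-0.0, 1.0, 0.005, 0.001]
contact_force: [-0.5, -0.2, -0.1]
gripper_width: 0.104
grasp_force: 58.8
```

Down 0.5 mm, release, rise, and go to the red pen.

Emit:
send_rows(
  increments=[
    {"dx": 0,"dy": 0,"dz": 0.001,"yaw": 0,"claw": 1},
    {"dx": 0,"dy": 0,"dz": 0.001,"yaw": 0,"claw": 0.4},
    {"dx": 0,"dy": 0,"dz": 0.001,"yaw": 0,"claw": 0.4},
    {"dx": 0,"dy": 0,"dz": 0.001,"yaw": 0,"claw": 0.4},
    {"dx": 0,"dy": 0,"dz": 0.001,"yaw": 0,"claw": 0.4},
    {"dx": 0,"dy": 0,"dz": -0.08,"yaw": 0,"claw": 0.4},
    {"dx": 0,"dy": 0,"dz": -0.2,"yaw": 0,"claw": 0.4},
    {"dx": 0,"dy": 0,"dz": -0.36,"yaw": 0,"claw": 0.2},
    {"dx": 0,"dy": 0,"dz": -0.36,"yaw": 0,"claw": 0.2},
    {"dx": 0,"dy": 1.0,"dz": -0.36,"yaw": -0.023,"claw": 0.2},
    {"dx": 0,"dy": 1.0,"dz": -0.36,"yaw": -0.023,"claw": 0.2},
    {"dx": 0,"dy": 1.0,"dz": -0.36,"yaw": -0.023,"claw": 0.2},
    {"dx": 0,"dy": 1.0,"dz": -0.36,"yaw": -0.023,"claw": 0.2},
    {"dx": 0,"dy": 1.0,"dz": -0.36,"yaw": -0.023,"claw": 0.2},
    {"dx": 0,"dy": 1.0,"dz": -0.36,"yaw": -0.023,"claw": 0.2},
    {"dx": 0,"dy": 1.0,"dz": -0.36,"yaw": -0.023,"claw": 0.2},
    {"dx": 0,"dy": 1.0,"dz": -0.36,"yaw": -0.023,"claw": 0.2},
    {"dx": 0,"dy": 1.0,"dz": -0.36,"yaw": -0.023,"claw": 0.2},
    {"dx": 0,"dy": 1.0,"dz": -0.36,"yaw": -0.023,"claw": 0.2},
    {"dx": 0,"dy": 1.0,"dz": -0.36,"yaw": -0.023,"claw": 0.2},
  ],
)

```text
time: 51.52
tool_pos: [0.514, -0.1234, 0.1904]
tool_rot: [-0.0, 1.0, 0.023, -0.0]
contact_force: [-0.6, -0.0, -0.4]
gripper_width: 0.398
grasp_force: 0.0
```

```bash
python3 -c "
from h import *
F=manip.grab_frame('scene');H=hsv(F).astype(int);m=((H[...,0]<10)|(H[...,0]>165))&(H[...,1]>110)
for c,s,p in blobs(m,(140,120,210,185)):print(c,s)
print(px('scene',(.523,-.194,.098)))
to((.52,-.194,.12,2.5),(.52,-.194,.0945,2.5))"
```

```text
[176.7651 159.1477] [164 143  26  33 149]
[178.6352 157.4403]
t 51.58 pos [ 0.5141 -0.1234  0.1906] yaw 2.64 F [-0.031   0.7045 -0.5285] w 33.9 g 0.0
(0.52, -0.194, 0.12, 2.5) -> [0.0053 0.1417 0.1412] yaw 0.0016
(0.52, -0.194, 0.0945, 2.5) -> [0.0053 0.1418 0.1922] yaw 0.0016
```

Emit:
send_rows(
  increments=[
    {"dx": 0.005,"dy": 0.142,"dz": 0,"yaw": 0.001,"claw": 0.2},
    {"dx": 0.005,"dy": 0.142,"dz": 0,"yaw": 0.001,"claw": 0.2},
    {"dx": 0.005,"dy": 0.142,"dz": 0.02,"yaw": 0.001,"claw": 0.2},
    {"dx": 0.005,"dy": 0.142,"dz": 0.12,"yaw": 0.001,"claw": 0.2},
    {"dx": 0.005,"dy": 0.142,"dz": 0.17,"yaw": 0.001,"claw": 0.2},
    {"dx": 0.005,"dy": 0.142,"dz": 0.19,"yaw": 0.001,"claw": 0.2},
    {"dx": 0.005,"dy": 0.142,"dz": 0.192,"yaw": 0.001,"claw": 0.2},
    {"dx": 0.005,"dy": 0.142,"dz": 0.192,"yaw": 0.001,"claw": 0.2},
    {"dx": 0.005,"dy": 0.142,"dz": 0.192,"yaw": 0.001,"claw": 1},
    {"dx": 0.005,"dy": 0.142,"dz": 0.192,"yaw": 0.001,"claw": 1},
    {"dx": 0.005,"dy": 0.142,"dz": 0.192,"yaw": 0.001,"claw": 1},
    {"dx": 0.005,"dy": 0.142,"dz": 0.192,"yaw": 0.001,"claw": 1},
    {"dx": 0.005,"dy": 0.142,"dz": 0.192,"yaw": 0.001,"claw": 1},
    {"dx": 0.005,"dy": 0.142,"dz": 0.192,"yaw": 0.001,"claw": 1},
  ],
)

```text
time: 53.32
tool_pos: [0.5207, -0.1959, 0.0966]
tool_rot: [0.0, 1.0, 0.021, 0.001]
contact_force: [-0.3, 2.1, 6.7]
gripper_width: 0.101
grasp_force: 58.9
```

```bash
python3 -c "
from h import *
to((.514,-.194,.19,2.5),(.51,.19,.19,.5),(.51,.315,.19,0.5),(.51,.315,.05,.5))"
```

```text
t 53.33 pos [ 0.5207 -0.1959  0.0966] yaw 2.42 F [-0.3322  2.1017  6.7341] w 8.6 g 58.932213708758354
(0.514, -0.194, 0.19, 2.5) -> [-0.0128 -0.0043 -0.1869] yaw -0.0009
(0.51, 0.19, 0.19, 0.5) -> [ 0.0116 -0.7719 -0.1873] yaw 0.0224
(0.51, 0.315, 0.19, 0.5) -> [ 0.0222 -1.0217 -0.1874] yaw 0.0224
(0.51, 0.315, 0.05, 0.5) -> [ 0.0217 -1.0219  0.0926] yaw 0.0224
```

The grip is too shallow, at only about 1.5 mm of pad below the axis. I'll regrip 2.5 mm lower.

Emit:
send_rows(
  increments=[
    {"dx": 0,"dy": 0,"dz": 0,"yaw": 0,"claw": 0.4},
    {"dx": 0,"dy": 0,"dz": 0,"yaw": 0,"claw": 0.4},
    {"dx": 0,"dy": 0,"dz": 0,"yaw": 0,"claw": 0.4},
    {"dx": 0,"dy": -0.003,"dz": 0.006,"yaw": 0,"claw": 0.4},
    {"dx": 0,"dy": -0.003,"dz": 0.006,"yaw": 0,"claw": 0.4},
    {"dx": 0,"dy": -0.003,"dz": 0.006,"yaw": 0,"claw": 1},
    {"dx": 0,"dy": -0.003,"dz": 0.006,"yaw": 0,"claw": 1},
    {"dx": 0,"dy": -0.003,"dz": 0.006,"yaw": 0,"claw": 1},
    {"dx": 0,"dy": -0.003,"dz": 0.006,"yaw": 0,"claw": 1},
    {"dx": 0,"dy": -0.003,"dz": 0.006,"yaw": 0,"claw": 1},
  ],
)

```text
time: 54.58
tool_pos: [0.5197, -0.1942, 0.0921]
tool_rot: [0.0, 1.0, 0.021, -0.0]
contact_force: [-1.5, -1.2, 1.3]
gripper_width: 0.105
grasp_force: 58.7
```

```bash
python3 -c "
from h import *
to((.514,-.194,.19,2.5),(.51,.19,.19,.5),(.51,.315,.05,.5))"
```

```text
t 54.58 pos [ 0.5197 -0.1942  0.0921] yaw 2.43 F [-1.5009 -1.2098  1.3241] w 9.0 g 58.66166666150093
(0.514, -0.194, 0.19, 2.5) -> [-0.0114 -0.0009 -0.1957] yaw -0.0009
(0.51, 0.19, 0.19, 0.5) -> [ 0.0131 -0.7686 -0.1959] yaw 0.0224
(0.51, 0.315, 0.05, 0.5) -> [ 0.0237 -1.0184  0.0841] yaw 0.0224
```

Emit:
send_rows(
  increments=[
    {"dx": -0.006,"dy": 0,"dz": -0.01,"yaw": 0,"claw": 1},
    {"dx": -0.012,"dy": 0,"dz": -0.08,"yaw": 0,"claw": 1},
    {"dx": -0.012,"dy": 0,"dz": -0.196,"yaw": 0,"claw": 1},
    {"dx": -0.012,"dy": 0,"dz": -0.196,"yaw": 0,"claw": 1},
    {"dx": 0.013,"dy": -0.77,"dz": -0.196,"yaw": 0.022,"claw": 1},
    {"dx": 0.013,"dy": -0.77,"dz": -0.196,"yaw": 0.022,"claw": 1},
    {"dx": 0.013,"dy": -0.77,"dz": -0.196,"yaw": 0.022,"claw": 1},
    {"dx": 0.013,"dy": -0.77,"dz": -0.196,"yaw": 0.022,"claw": 1},
    {"dx": 0.013,"dy": -0.77,"dz": -0.196,"yaw": 0.022,"claw": 1},
    {"dx": 0.013,"dy": -0.77,"dz": -0.196,"yaw": 0.022,"claw": 1},
    {"dx": 0.013,"dy": -0.77,"dz": -0.196,"yaw": 0.022,"claw": 1},
    {"dx": 0.013,"dy": -0.77,"dz": -0.196,"yaw": 0.022,"claw": 1},
    {"dx": 0.013,"dy": -0.77,"dz": -0.196,"yaw": 0.022,"claw": 1},
    {"dx": 0.013,"dy": -0.77,"dz": -0.196,"yaw": 0.022,"claw": 1},
    {"dx": 0.013,"dy": -0.77,"dz": -0.196,"yaw": 0.022,"claw": 1},
  ],
)

```text
time: 56.45
tool_pos: [0.5102, 0.1898, 0.1901]
tool_rot: [0.0, 1.0, 0.004, 0.0]
contact_force: [-0.0, 0.1, -0.4]
gripper_width: 0.1
grasp_force: 58.9
```

```bash
python3 -c "
from h import *
b=manip.grab_frame('scene')[110:290,260:500]
cv2.imwrite('pics/c11.png',cv2.resize(b,(600,450))[:,:,::-1])
to((.51,.315,.05,.5),(.51,.315,.012,0.5))"
```

```text
t 56.5 pos [0.5102 0.19   0.1901] yaw 0.45 F [0.7254 0.3028 0.3039] w 8.8 g 58.94194308668375
(0.51, 0.315, 0.05, 0.5) -> [ 0.0017 -0.2501  0.2802] yaw -0.0005
(0.51, 0.315, 0.012, 0.5) -> [ 0.0016 -0.2501  0.3562] yaw -0.0005
```

View pics/c11.png

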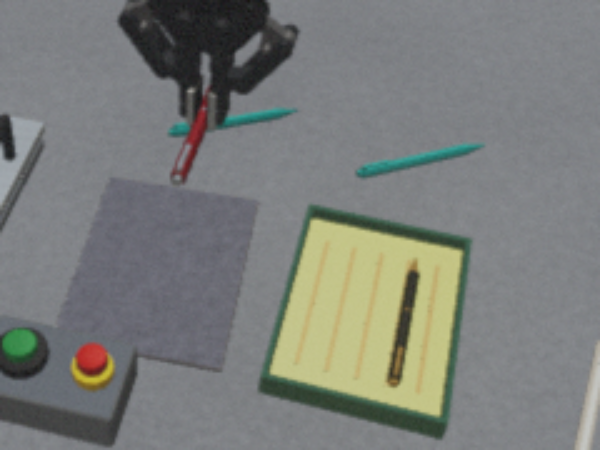

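Black lies flat well inside the tray (crop (403,325)); red is held level. Now place red at y = .315.

Emit:
send_rows(
  increments=[
    {"dx": 0.002,"dy": -0.25,"dz": 0.1,"yaw": 0,"claw": 1},
    {"dx": 0.002,"dy": -0.25,"dz": 0.1,"yaw": 0,"claw": 1},
    {"dx": 0.002,"dy": -0.25,"dz": 0.1,"yaw": 0,"claw": 1},
    {"dx": 0.002,"dy": -0.25,"dz": 0.2,"yaw": 0,"claw": 1},
    {"dx": 0.002,"dy": -0.25,"dz": 0.3,"yaw": 0,"claw": 1},
    {"dx": 0.002,"dy": -0.25,"dz": 0.34,"yaw": 0,"claw": 1},
    {"dx": 0.002,"dy": -0.25,"dz": 0.355,"yaw": 0,"claw": 1},
    {"dx": 0.002,"dy": -0.25,"dz": 0.355,"yaw": 0,"claw": 1},
    {"dx": 0.002,"dy": -0.25,"dz": 0.355,"yaw": 0,"claw": 1},
  ],
)

```text
time: 57.62
tool_pos: [0.5115, 0.3164, 0.0149]
tool_rot: [-0.001, 1.0, 0.005, 0.002]
contact_force: [-0.5, -0.1, -0.6]
gripper_width: 0.101
grasp_force: 59.0
```

Emit:
send_rows(
  increments=[
    {"dx": 0,"dy": 0,"dz": 0,"yaw": 0,"claw": 0.4},
    {"dx": 0,"dy": 0,"dz": 0,"yaw": 0,"claw": 0.4},
    {"dx": 0,"dy": 0,"dz": 0,"yaw": 0,"claw": 0.4},
    {"dx": 0,"dy": 0,"dz": 0,"yaw": 0,"claw": 0.4},
    {"dx": 0,"dy": 0,"dz": -0.08,"yaw": 0,"claw": 0.4},
    {"dx": 0,"dy": 0,"dz": -0.2,"yaw": 0,"claw": 0.4},
    {"dx": 0,"dy": 0,"dz": -0.36,"yaw": 0,"claw": 0.4},
    {"dx": 0,"dy": 0,"dz": -0.36,"yaw": 0,"claw": 0.4},
    {"dx": -0.1,"dy": 0.5,"dz": -0.36,"yaw": 0,"claw": 0.4},
    {"dx": -0.1,"dy": 0.5,"dz": -0.36,"yaw": 0,"claw": 0.4},
    {"dx": -0.1,"dy": 0.5,"dz": -0.36,"yaw": 0,"claw": 0.4},
    {"dx": -0.1,"dy": 0.5,"dz": -0.36,"yaw": 0,"claw": 0.4},
    {"dx": -0.1,"dy": 0.5,"dz": -0.36,"yaw": 0,"claw": 0.4},
    {"dx": -0.1,"dy": 0.5,"dz": -0.36,"yaw": 0,"claw": 0.4},
  ],
)

```text
time: 59.38
tool_pos: [0.4618, 0.0653, 0.1918]
tool_rot: [-0.0, 1.0, 0.004, -0.001]
contact_force: [0.4, 0.6, 0.6]
gripper_width: 0.299
grasp_force: 0.0
```

```bash
python3 -c "
from h import *
F={n:manip.grab_frame(n) for n in C}
cv2.imwrite('pics/c12.png',cv2.vconcat([cv2.resize(F['top'][80:250,190:530],(600,300)),cv2.resize(F['scene'][110:350,60:540],(600,300))])[:,:,::-1])
to()"
```

```text
t 59.48 pos [0.4621 0.0663 0.1921] yaw 0.61 F [1.0857 0.1938 0.1237] w 25.7 g 0.0
```

View pics/c12.png

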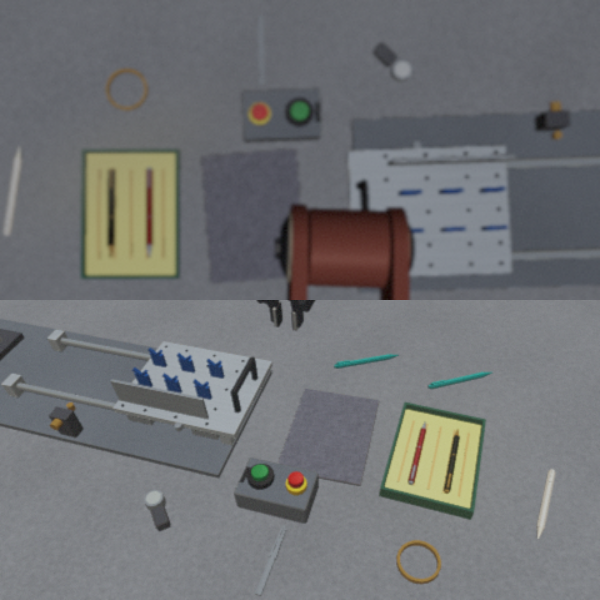

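Both pens lie inside the tray (top crop (112,212) and (150,212)), the carriage is out, and the loupe, tweezers and bangle are untouched. Handing in.

```bash
python3 -c "
from plant import manip
print(manip.job_done())"
```

```text
the job is handed in; nothing more can be done
None
```

I marked the black and red pens (the silver one was absent) and laid both fully inside the green tray; the carriage is back out, the bystanders look undisturbed, and the job is handed in with no verdict returned.

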